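# Flip the hex key and nip up the hoop press

## Task

The drum hoop in the gluing press still needs its clamp screw tightened. Take the hex key out of its wooden stand, park it over the angled rest and let go so that you can take it again the other way up, then put its short arm down into the screw's socket and swing the long arm clockwise, seen from above, until the screw is hard against its stop. Leave the key sitting in the screw and let go of it, without pushing the flask, offcut, tape or glue about.

Things in the scene. Friction and masses are not known exactly. Their poses are not given: they have to be found in the camera images.
- key: L-shaped dark steel hex key, bar 14 mm across flats, about 0.28 kg. Origin: elbow point where the arms' axes cross; x runs along the long arm (end at 160 mm), -z along the short arm (end at 58 mm). Both arms have flats facing +y and -y. Centre of mass about 55 mm along the long arm. Starts standing in the stand, long arm down, short arm level on top 170 mm above the table.
- key_short_end (a point): centre of the end face of the key's short arm, 58 mm from the elbow point; axes as the key's.
- stand: fixed wooden block 70 x 70 x 55 mm with a round blind hole, 17.5 mm wide and 45 mm deep, in the middle of its top. Origin: centre of its underside. The key stands in the hole and may lean a few degrees; lift it straight up by at least 50 mm to free it.
- rest: angled wooden rest, fixed: two posts, 44 mm wide, on a 170 x 70 x 12 mm board; their tops lie on one slope falling 30 degrees towards the rest's +x. Origin: centre of the board's underside, z up. Along the slope from point rest_elbow the upper post takes 11 to 34 mm, the lower 92 to 108 mm; between them the bar is free all round. Each top is a wide 120 degree vee that takes the bar's lower flats.
- rest_elbow (a point): where the key's elbow point lies when parked, 105 mm above the table; axes as the rest's. Parked, the long arm lies on both posts down the slope towards +x, 30 degrees below level; the short arm hangs over the slope's upper end on the -x side, 60 degrees below level, hooked behind the upper post (play 3 mm along the slope), free all round beyond 27 mm from the elbow point.
- press: gluing press, fixed: 250 mm square plywood board with a ten-sided wooden drum hoop (about 230 mm wide, rim 53 mm above the table) under a steel bar 36 mm wide and 248 mm long along the press's x, its top 75 mm above the table. Origin: centre of the board's underside, z up.
- socket (a point): centre of the mouth of the clamp screw's upright hexagon socket, in the middle of the steel bar, flush with its top 75 mm above the table; axes as the press's. Socket 15.2 mm across flats, 24 mm deep, mouth bevelled 2 mm, in a round dark screw head 25 mm wide. The key sits loosely in it: let go of, its long arm droops some 8 degrees.
- screw (a joint): turn of the clamp screw, rad, growing clockwise seen from above; starts at 0 to 0.25, solid stop at 0.95. At value q the short arm fits when the level long arm points along the press's +x turned clockwise by q, or any multiple of 60 degrees from there, with about 8 degrees of play either way. Stiff: 1.0 N m throughout (8 N at 120 mm along the long arm); stays where left.
- flask: black drinking flask, 68 mm wide, 190 mm tall, standing; leave alone. Origin: centre of its underside.
- offcut: wooden offcut 170 x 35 x 10 mm lying flat; leave alone. Origin: centre of its underside, x along it.
- tape: roll of tape 90 mm wide, 24 mm high, lying flat; leave alone. Origin: centre of its underside.
- glue: white glue jar 52 mm wide, 90 mm tall, standing; leave alone. Origin: centre of its underside.
Not all that is in view belongs to the job. Leave any blue or pink look-alike of the rest alone.

How it is judged (in metres and radians):
On the way, in this order (a step that is already met when the one before it is completed fails the run):
1. the key is parked over the angled rest and let go of (distance between key and rest_elbow below 0.012 m and angle between key's own x axis and vertical between 1.95 and 2.24 rad and linear speed of key below 0.02 m/s and contact force between the fingers and key below 0.05 N), for 0.2 s.
2. the key's short arm is down in the screw's socket (horizontal distance between key_short_end and socket below 0.005 m and z of key_short_end in the frame of socket below -0.014 m and angle between key's own z axis and vertical below 0.3 rad), for 0.1 s.
3. the screw is turned against its stop with the short arm in the socket (all of step 2 and value of joint screw above 0.89 rad), for 0.1 s.
At the end, for the whole second after the job is handed in: Screw turned to at least 0.89 rad (stop at 0.95); key let go of and at rest with its short arm at least 14 mm deep in the socket, its end within 5 mm of the socket's axis, the arm upright within 0.3 rad (all of step 3 and linear speed of key below 0.02 m/s and contact force between the fingers and key below 0.05 N); the robot touches nothing.
It fails at once if the flask is pushed more than 25 mm (distance of flask from where it was at the start of the episode above 0.025 m).
It fails at once if the offcut is pushed more than 25 mm (distance of offcut from where it was at the start of the episode above 0.025 m).
It fails at once if the tape is pushed more than 25 mm (distance of tape from where it was at the start of the episode above 0.025 m).
It fails at once if the glue is pushed more than 25 mm (distance of glue from where it was at the start of the episode above 0.025 m).
It also fails if it takes over 64 s, if anything falls off the work surface, if the arm or the gripper's body presses on something with over 40 N, if the wrist force passes 120 N, or if a joint passes its speed limit or range.

## Robot

A 6-joint arm with a two-finger parallel gripper is mounted at the origin on the work surface. World frame = base frame: x ahead of the robot, y to its left, z up, the work surface at z = 0. Lengths are in mm, angles in rad, forces in N, time in s.
With the tool pointing down it reaches from about 275 to 1000 mm from the base axis. Payload 8.4 kg.
Tool frame: the origin (TCP) lies midway between the tips of the shut fingers; the grasp point (between the pads) lies 19 mm behind it; z points along the fingers, x is the direction in which the jaws open and shut, and the axes are right-handed (so a half turn about z gives the same grasp; the last joint's range is limited). The gripper opens to 85 mm and grips with 20 to 120 N. Pads are 22 mm wide; open, the fingers measure 114 mm over their backs; the gripper's body (76 mm by 85 mm) begins 54 mm behind the grasp point. The pads swing forward as they close: fully open they stand 13 mm farther back than shut.
Start: joints at [1.125, 0.353, 1.633, -0, 1.155, -0.002], TCP at [268.358, 564.457, 203.281] pointing down, gripper open.
Joint ranges: [-2.63, 2.63], [-0.92, 2.1], [0.06, 2.66], [-1.3, 4.44], [0, 2.69], [-3.02, 3.02]. Speed limits (rad/s): [2.22, 2.22, 2.79, 3.14, 3.14, 3.14].

## Interface

Orientations are given as [roll, pitch, yaw] about the fixed x, y, z axes, in that order (R = Rz(yaw) Ry(pitch) Rx(roll)).
In Python, from rig import sense, grab_frame, camera_model, job gives the robot as it stands.
- The arm moves only by the tool arm_command, never from a script. Its argument "plan" is a list of rows, each an object with "translation": the shift along the tool's x, y, z in cm, a list of three; "twist": the turn about the tool's z in rad; "gripper": the opening, from 0 (shut) to 1 (fully open). A call has exactly 5 rows; each row is the pose to reach, as a shift and turn from the pose measured when the call began, along the tool's axes at that moment; what a row does not reach only later rows make up. A row lasts 1/12 s, in which the tool goes at most 41.7 mm and 7.16 degrees, less where a joint would pass 70% of its speed; a pose out of reach is approached as far as the arm can. A call with a gripper value outside its range is refused whole. The fingers move at their own pace and stop on an object; "squeeze" is the grip in N (left out, the last holds). Time passes only in rows, so rows that repeat a pose let the fingers close, or fill a call up. It gives the time, the measured TCP pose, the force and the opening at its end, in the units of the state.
- sense(): the state, without advancing time (a new reading comes with each control period).
- grab_frame(name): name is "side" or "top" or "wrist"; returns the picture (384x512x3 uint8, blue, green, red); there is no depth.
- camera_model(name): a dict with "fx", "fy", "cx", "cy" (pixels), "pose" (4x4, takes a point from camera to world coordinates). Camera axes: x right, y down, z forward; pixel columns grow to the right and rows downward; lengths in mm; the calibration is good to about 2 mm. A picture is of the moment at which its call begins: read the wrist's pose just before it. camera_model takes no time and is no camera call; for the wrist camera it gives the pose at the moment of the call.
- job.sign_off(): hands the job in, once; it reports no verdict.
The state is a dict: "clock": time; "qpos": joint angles; "qvel": joint speeds; "joint_efforts": joint torques, N m; "eef_pos": TCP position; "tcp_rot": TCP orientation; "contact_force": force on the tool from outside, world axes, zero at the start; "wrist_torque": the same for the moment, N m; "opening": opening from 0.0 (shut) to 1.0 (fully open).
Only numpy, scipy, OpenCV 4.12 (cv2) and the standard library are available. Lean on these libraries where they do the work, as an engineer would, in place of code of your own. Each camera call takes 0.05 s, during which the arm holds its last target.

## Working session

There is one attempt and no reset: what is moved stays moved. The work goes in short steps, Python scripts to look and compute and a tool call to move; the robot and the scene stay as the last step left them, time stands still between calls to the robot, and variables do not carry over. Pictures are saved under pics/ and viewed, and the job is handed in when it is done.

Besides the shell and the picture viewer there is one more tool, called as a command line: name --argument value ..., lists and objects as JSON in quotes. arm_command: Moves the arm, as the interface text tells. Its arguments: {"type":"object","properties":{"plan":{"type":"array","items":{"type":"object","properties":{"translation":{"type":"array","items":{"type":"number"}},"twist":{"type":"number"},"gripper":{"type":"number"}}}},"squeeze":{"type":"number"}},"required":["plan"]}

```bash
ls; mkdir -p pics; python3 - <<'E'
from rig import sense, grab_frame, camera_model
import cv2
s=sense();print(s)
for n in("side","top","wrist"):
    m=camera_model(n);print(n,m)
    cv2.imwrite(f"pics/{n}0.png",grab_frame(n))
E
```

```text
pics
{'clock': 0.0, 'qpos': array([ 1.12457275e+00,  3.53641600e-01,  1.63415390e+00,  4.23992408e-05,
        1.15521356e+00, -2.40545951e-03]), 'qvel': array([-9.02850926e-04,  3.98182625e-04, -5.92151647e-05,  3.02795842e-04,
       -8.27272230e-04, -2.32678410e-04]), 'joint_efforts': array([ 1.31099798e-03, -6.05240464e+01, -3.42079604e+01, -1.39061763e-04,
        9.13866417e-03,  1.09018313e-05]), 'eef_pos': array([268.12982424, 563.97419038, 202.55734923]), 'tcp_rot': array([-3.14155048e+00,  1.41631169e-03,  1.12696109e+00]), 'contact_force': array([ 0.18692907, -0.24986411,  0.00895732]), 'wrist_torque': array([ 0.01368427, -0.02633669, -0.02155599]), 'opening': 1.0034307588589906}
side {'fx': 459.6351004078247, 'fy': 459.6351004078247, 'cx': 256.6265576540816, 'cy': 189.7467596011759, 'pose': array([[ 7.89458178e-01, -3.08211497e-01,  5.30812075e-01,
        -2.30615672e+02],
       [-6.13761204e-01, -4.06639237e-01,  6.76713909e-01,
        -1.00509263e+03],
       [ 7.27801035e-03, -8.60029188e-01, -5.10192931e-01,
         8.65370459e+02],
       [ 0.00000000e+00,  0.000
[... 268 characters left out ...]
7128e-01,  1.76067708e-02, -1.24776446e-02,
        -2.05315888e+01],
       [ 1.02766176e-02, -1.19988443e-01, -9.92722098e-01,
         1.69647573e+03],
       [ 0.00000000e+00,  0.00000000e+00,  0.00000000e+00,
         1.00000000e+00]])}
wrist {'fx': 301.7424441693367, 'fy': 301.7424441693367, 'cx': 255.85148068329408, 'cy': 193.47496243298363, 'pose': array([[ 4.28903468e-01,  8.58690526e-01,  2.80521651e-01,
         1.95990254e+02],
       [ 9.03350204e-01, -4.07536537e-01, -1.33687619e-01,
         5.97384787e+02],
       [-4.73469683e-04,  3.10748374e-01, -9.50492096e-01,
         3.74284128e+02],
       [ 0.00000000e+00,  0.00000000e+00,  0.00000000e+00,
         1.00000000e+00]])}
```

View pics/side0.png

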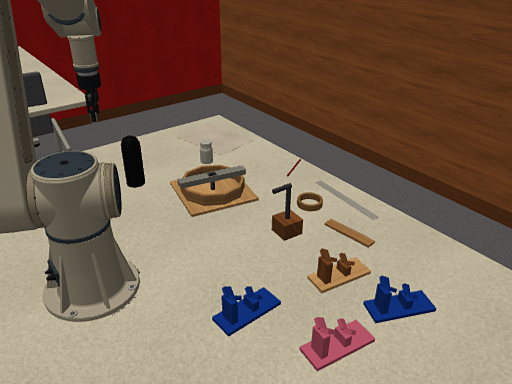

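View pics/top0.png

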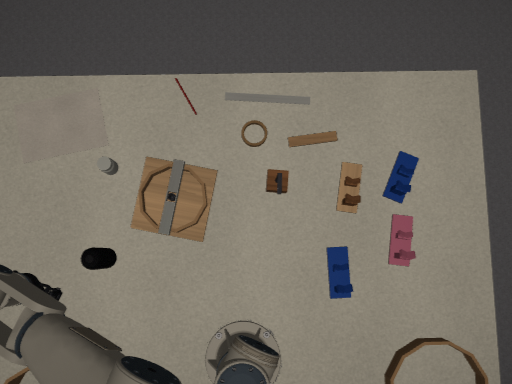

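View pics/wrist0.png

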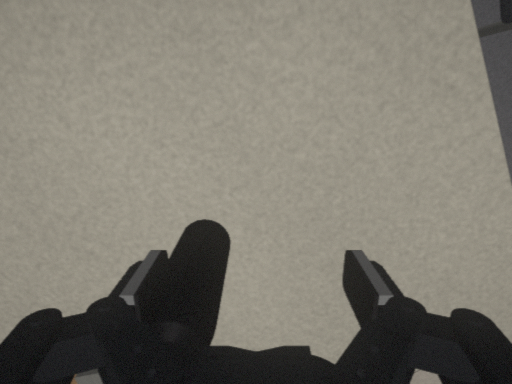

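```bash
cat > h.py <<'E'
import numpy as np, cv2
from rig import sense, grab_frame, camera_model
def ray(m,u,v):
    d=np.array([(u-m['cx'])/m['fx'],(v-m['cy'])/m['fy'],1.]); P=m['pose']
    return P[:3,3],P[:3,:3]@d
def onz(m,u,v,z):
    o,d=ray(m,u,v); return o+d*(z-o[2])/d[2]
def tri(m1,p1,m2,p2):
    o1,d1=ray(m1,*p1);o2,d2=ray(m2,*p2)
    A=np.stack([d1,-d2],1);t=np.linalg.lstsq(A,o2-o1,rcond=None)[0]
    a,b=o1+d1*t[0],o2+d2*t[1];return (a+b)/2,np.linalg.norm(a-b)
def proj(m,p):
    P=m['pose'];c=P[:3,:3].T@(np.asarray(p,float)-P[:3,3]);return np.array([m['fx']*c[0]/c[2]+m['cx'],m['fy']*c[1]/c[2]+m['cy']])
E
python3 - <<'E'
from h import *
t=cv2.imread('pics/top0.png');s=cv2.imread('pics/side0.png')
def z(im,a,b,c,d,k):return cv2.resize(im[b:d,a:c],None,fx=k,fy=k,interpolation=cv2.INTER_CUBIC)
cv2.imwrite('pics/a.png',np.hstack([z(t,120,140,220,250,4),z(t,260,140,360,250,4)]))
cv2.imwrite('pics/b.png',np.hstack([z(s,260,170,360,290,4),z(s,160,140,260,260,4)]))
m=camera_model('top')
for n,p,h in[('stand',(277,181),55),('rest',(350,187),12),('socket',(172,197),75),('flask',(90,258),190),('glue',(107,165),90),('tape',(254,133),24),('off',(312,139),10),('blue1',(340,272),12),('pink',(401,240),12),('blue2',(401,177),12)]:print(n,onz(m,*p,h).round())
E
```

```text
stand [ 581. -123.   55.]
rest [ 562. -375.   12.]
socket [531. 224.  75.]
flask [339. 451. 190.]
glue [639. 433.  90.]
tape [753. -50.  24.]
off [ 732. -250.   10.]
blue1 [ 276. -329.   12.]
pink [ 378. -540.   12.]
blue2 [ 594. -552.   12.]
```

View pics/a.png

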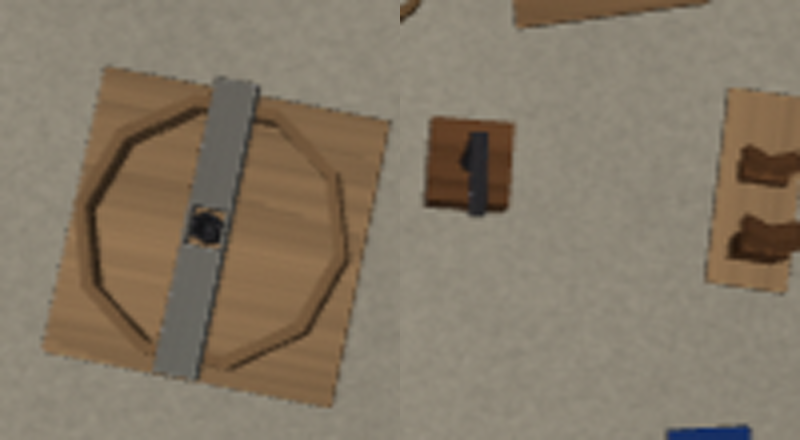

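View pics/b.png

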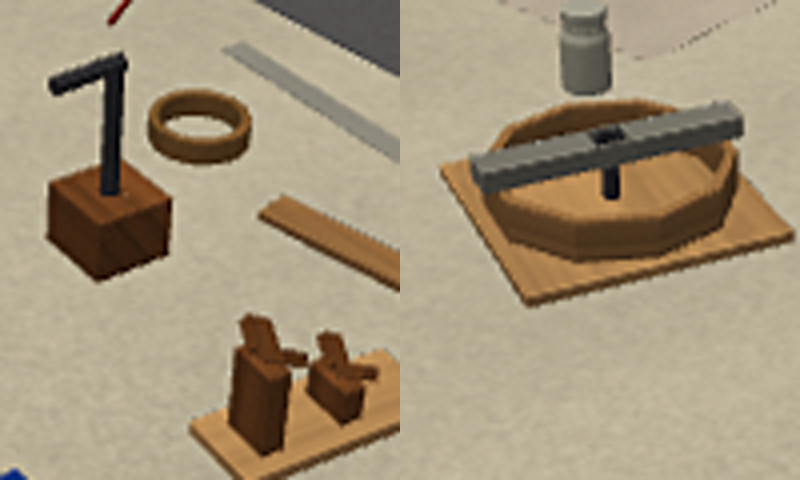

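```bash
cat >> h.py <<'E'
from scipy.spatial.transform import Rotation as Ro
def go(p,yaw=None,s=None):
    s=s or sense(); R=Ro.from_euler('xyz',s['tcp_rot']).as_matrix()
    d=R.T@(np.asarray(p,float)-s['eef_pos'])/10
    y=np.arctan2(R[1,0],R[0,0]); tw=0 if yaw is None else -((yaw-y+np.pi)%(2*np.pi)-np.pi)
    print('now',s['eef_pos'].round(1),'yaw',round(y,3),'tilt',round(float(np.degrees(np.arccos(-R[2,2]))),2),'F',s['contact_force'].round(1),'open',round(s['opening'],3),'t',round(s['clock'],2))
    print('GO cm',d.round(2),'twist',round(tw,3),'len mm',round(np.linalg.norm(d)*10,1))
E
python3 - <<'E'
from h import *
go((490,224,300),1.57)
E
```

```text
now [268.2 564.1 202.7] yaw 1.127 tilt 0.06 F [-0.3  0.7 -0.5] open 0.998 t 0.15
GO cm [-21.2   34.64  -9.7 ] twist -0.443 len mm 417.5
```

arm_command --plan '[{"translation": [-2,3.4,-1],"twist": -0.09,"gripper": 1},{"translation": [-4,6.8,-2],"twist": -0.18,"gripper": 1},{"translation": [-6,10.2,-3],"twist": -0.27,"gripper": 1},{"translation": [-8,13.6,-4],"twist": -0.36,"gripper": 1},{"translation": [-10,17,-5],"twist": -0.44,"gripper": 1}]'

```text
clock: 0.57
eef_pos: [379.3, 399.2, 253.1]
tcp_rot: [-3.141, 0.001, 1.572]
contact_force: [1.0, 0.7, 0.4]
opening: 1.0
```

```bash
python3 - <<'E'
from h import *
go((490,224,300),1.57)
E
```

```text
now [379.3 399.2 253.1] yaw 1.572 tilt 0.08 F [1.  0.7 0.4] open 1.0 t 0.57
GO cm [-17.54  11.05  -4.68] twist 0.002 len mm 212.5
```

arm_command --plan '[{"translation": [-3.5,2.2,-1],"twist": 0,"gripper": 1},{"translation": [-7,4.4,-2],"twist": 0,"gripper": 1},{"translation": [-10.5,6.6,-3],"twist": 0,"gripper": 1},{"translation": [-14,8.8,-4],"twist": 0,"gripper": 1},{"translation": [-17.5,11,-4.7],"twist": 0,"gripper": 1}]'

```text
clock: 0.98
eef_pos: [487.4, 227.1, 300.1]
tcp_rot: [-3.142, 0.001, 1.572]
contact_force: [1.2, 0.9, 0.2]
opening: 1.002
```

```bash
python3 - <<'E'
from h import *
import pickle
m=camera_model('wrist');im=grab_frame('wrist');cv2.imwrite('pics/w_press.png',im);pickle.dump(m,open('w_press.pkl','wb'))
go((540,-123,310),1.57)
E
```

```text
now [491.5 221.6 301.4] yaw 1.57 tilt 0.32 F [ 2.7 -3.6  1.2] open 0.999 t 1.03
GO cm [-34.46   4.88  -0.7 ] twist -0.0 len mm 348.2
```

View pics/w_press.png

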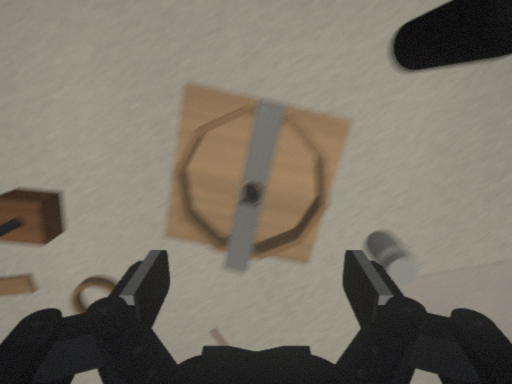

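arm_command --plan '[{"translation": [-4,0.6,0],"twist": 0,"gripper": 1},{"translation": [-8,1.2,0],"twist": 0,"gripper": 1},{"translation": [-12,1.8,0],"twist": 0,"gripper": 1},{"translation": [-16,2.4,0],"twist": 0,"gripper": 1},{"translation": [-20,3,0],"twist": 0,"gripper": 1}]'

```text
clock: 1.45
eef_pos: [520.8, 21.6, 302.3]
tcp_rot: [3.138, 0.004, 1.57]
contact_force: [0.7, 0.4, 0.4]
opening: 1.0
```

arm_command --plan '[{"translation": [-4,0.6,-0.3],"twist": 0,"gripper": 1},{"translation": [-8,1.2,-0.6],"twist": 0,"gripper": 1},{"translation": [-12,1.8,-0.8],"twist": 0,"gripper": 1},{"translation": [-14,2,-0.8],"twist": 0,"gripper": 1},{"translation": [-14,2,-0.8],"twist": 0,"gripper": 1}]'

```text
clock: 1.87
eef_pos: [540.8, -122.3, 310.7]
tcp_rot: [3.138, 0.005, 1.567]
contact_force: [-0.8, 0.4, 1.1]
opening: 1.001
```

```bash
python3 - <<'E'
from h import *
import pickle
grab_frame('top')
m=camera_model('wrist');im=grab_frame('wrist');cv2.imwrite('pics/w_stand.png',im);pickle.dump(m,open('w_stand.pkl','wb'))
go((540,-123,310),1.57)
E
```

```text
now [ 540.3 -118.7  310.4] yaw 1.568 tilt 0.26 F [-1.6  0.2  0.1] open 1.0 t 1.97
GO cm [-0.43 -0.03  0.05] twist -0.002 len mm 4.3
```

View pics/w_stand.png

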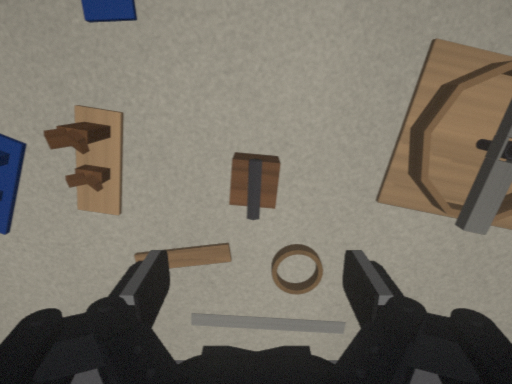

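```bash
python3 - <<'E'
from h import *
import pickle
m=pickle.load(open('w_stand.pkl','rb'));im=cv2.imread('pics/w_stand.png')
g=im[140:235,215:295].astype(int)
mk=((g.max(2)<75)&(g.max(2)-g.min(2)<22)).astype(np.uint8)
n,l,st,c=cv2.connectedComponentsWithStats(mk);i=1+st[1:,4].argmax();mk=(l==i).astype(np.uint8)
cn=cv2.findContours(mk,0,2)[0][0]+np.array([215,140]);r=cv2.minAreaRect(cn);print(r)
b=cv2.boxPoints(r);print(b.round(1))
b=b[b[:,1].argsort()];a=b[:2].mean(0);e=b[2:].mean(0)
for h in(170,):
  A=onz(m,*a,h);E=onz(m,*e,h);print(A.round(1),E.round(1),np.linalg.norm(A-E),np.degrees(np.arctan2(*(A-E)[1::-1])))
hs=im.copy()
v=cv2.resize(im[90:260,40:340],None,fx=2.6,fy=2.6,interpolation=2);cv2.imwrite('pics/w_stand_z.png',v)
print(m['pose'].round(3))
E
```

```text
((254.07606506347656, 188.4788055419922), (13.083656311035156, 61.073707580566406), 2.862405300140381)
[[246.  218.7]
 [249.1 157.7]
 [262.1 158.3]
 [259.1 219.3]]
[ 524.  -121.7  170. ] [ 593.2 -125.4  170. ] 69.34749366112796 176.96666932681381
[[ 3.00000e-03  9.49000e-01  3.14000e-01  4.60023e+02]
 [ 1.00000e+00 -2.00000e-03 -5.00000e-03 -1.20026e+02]
 [-4.00000e-03  3.14000e-01 -9.49000e-01  4.81882e+02]
 [ 0.00000e+00  0.00000e+00  0.00000e+00  1.00000e+00]]
```

View pics/w_stand_z.png

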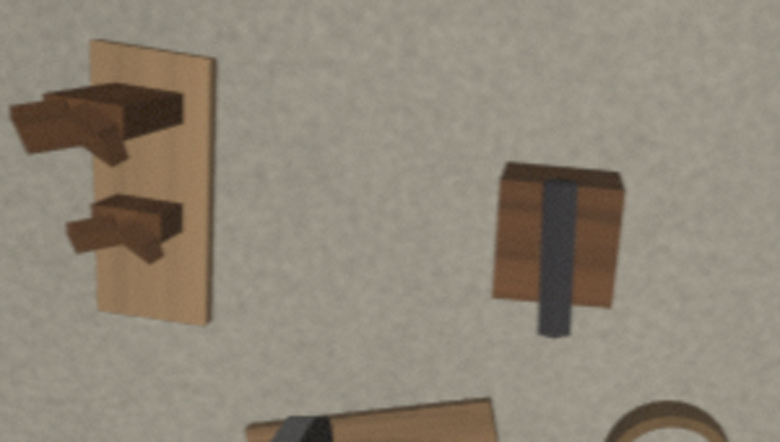

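arm_command --plan '[{"translation": [-4,0,0.4],"twist": 0,"gripper": 1},{"translation": [-8,0,0.8],"twist": 0,"gripper": 1},{"translation": [-12,0,1.2],"twist": 0,"gripper": 1},{"translation": [-16,0,1.6],"twist": 0,"gripper": 1},{"translation": [-20,0,2],"twist": 0,"gripper": 1}]'

```text
clock: 2.38
eef_pos: [540.2, -318.5, 290.9]
tcp_rot: [3.139, 0.003, 1.57]
contact_force: [1.0, 0.2, 0.3]
opening: 1.0
```

arm_command --plan '[{"translation": [-2,0,2],"twist": 0,"gripper": 1},{"translation": [-4,0,4],"twist": 0,"gripper": 1},{"translation": [-4,0,4],"twist": 0,"gripper": 1},{"translation": [-4,0,4],"twist": 0,"gripper": 1},{"translation": [-4,0,4],"twist": 0,"gripper": 1}]'

```text
clock: 2.8
eef_pos: [540.9, -357.1, 251.5]
tcp_rot: [3.138, 0.002, 1.571]
contact_force: [0.2, -0.2, 0.4]
opening: 1.002
```

```bash
python3 - <<'E'
from h import *
import pickle
grab_frame('top')
m=camera_model('wrist');im=grab_frame('wrist');cv2.imwrite('pics/w_rest.png',im);pickle.dump(m,open('w_rest.pkl','wb'))
go((540,-123,310),1.518)
cv2.imwrite('pics/w_rest_z.png',cv2.resize(im[60:300,140:400],None,fx=2.4,fy=2.4,interpolation=2))
g=im.astype(int)
hs=cv2.cvtColor(im,cv2.COLOR_BGR2HSV)
print(hs[150,250],hs[60:300:40,140:400:40].tolist()[0][:3])
E
```

```text
now [ 541.2 -357.3  252.4] yaw 1.572 tilt 0.32 F [-0.2  0.5  0.7] open 1.003 t 2.9
GO cm [23.41 -0.07 -5.84] twist 0.054 len mm 241.3
[ 14 132  93] [[24, 30, 164], [23, 31, 162], [21, 30, 159]]
```

View pics/w_rest_z.png

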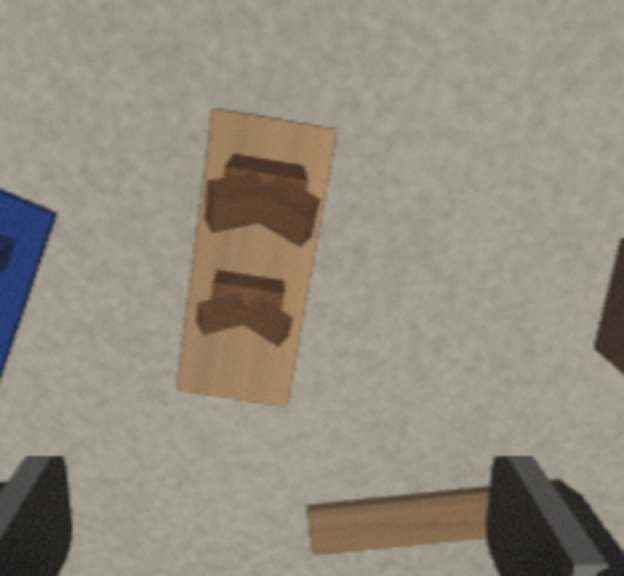

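```bash
python3 - <<'E'
from h import *
import pickle
m=pickle.load(open('w_rest.pkl','rb'));im=cv2.imread('pics/w_rest.png')
hs=cv2.cvtColor(im,cv2.COLOR_BGR2HSV)
mk=cv2.inRange(hs,(5,70,20),(22,255,255));mk[:95]=0;mk[240:]=0;mk[:,:200]=0;mk[:,300:]=0
mk=cv2.morphologyEx(mk,cv2.MORPH_CLOSE,np.ones((5,5)))
cn=max(cv2.findContours(mk,0,1)[0],key=cv2.contourArea)
q=cv2.approxPolyDP(cv2.convexHull(cn),6,True)[:,0];print(q)
W=np.array([onz(m,*(p),12) for p in q]);print(W.round(1));print([np.linalg.norm(W[i]-W[i-1]).round(1) for i in range(len(W))])
cv2.imwrite('pics/w_rest_zz.png',cv2.resize(im[115:215,215:285],None,fx=6,fy=6,interpolation=2))
E
```

```text
[[230 105]
 [279 114]
 [259 228]
 [214 222]]
[[ 475.  -392.6   12. ]
 [ 486.3 -328.2   12. ]
 [ 651.3 -353.8   12. ]
 [ 641.7 -420.6   12. ]]
[np.float64(169.1), np.float64(65.4), np.float64(167.0), np.float64(67.5)]
```

View pics/w_rest_zz.png

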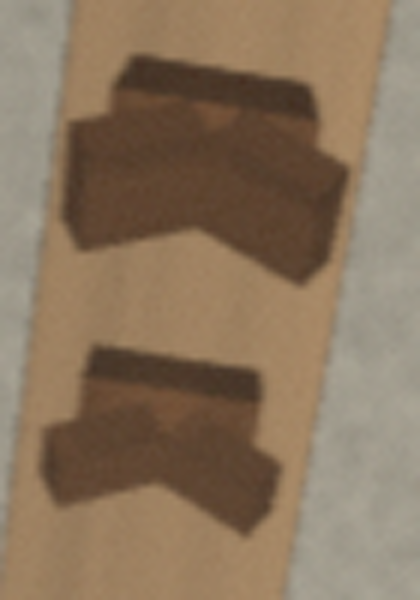

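```bash
python3 - <<'E'
from h import *
import pickle
m=pickle.load(open('w_rest.pkl','rb'))
c=np.array([563.6,-373.8]);a=np.radians(-9.17);u=np.array([np.cos(a),np.sin(a)]);v=np.array([-u[1],u[0]])
for p,x,z in[((247.8,153),25.4,81),((240.8,195.5),89.5,44),((250.8,136.7),5.5,92.5),((242.5,185),75.6,52)]:
    w=onz(m,*p,z)[:2]-c;print('rest xy',(w@u).round(1),(w@v).round(1),'elbow x',(w@u-x).round(1))
ms=camera_model('side');print(proj(ms,(585,-125,170)),proj(ms,(526,-122,170)))
E
```

```text
rest xy -38.8 -0.1 elbow x -64.2
rest xy 26.1 -0.6 elbow x -63.4
rest xy -59.2 0.4 elbow x -64.7
rest xy 8.9 -0.5 elbow x -66.7
[289.41142705 186.01745438] [273.68387771 191.69567703]
```

```bash
python3 - <<'E'
from h import *
go((543,-123,240),1.518)
E
```

```text
now [ 541.2 -357.3  252.4] yaw 1.572 tilt 0.32 F [-0.2  0.5  0.7] open 1.003 t 2.9
GO cm [23.43  0.2   1.16] twist 0.054 len mm 234.6
```

arm_command --plan '[{"translation": [4,0,-0.4],"twist": 0.01,"gripper": 1},{"translation": [8,0,-0.4],"twist": 0.02,"gripper": 1},{"translation": [12,0.1,-0.4],"twist": 0.03,"gripper": 1},{"translation": [16,0.1,-0.4],"twist": 0.04,"gripper": 1},{"translation": [20,0.2,0],"twist": 0.054,"gripper": 1}]'

```text
clock: 3.32
eef_pos: [543.4, -154.7, 253.8]
tcp_rot: [3.134, 0.004, 1.518]
contact_force: [0.3, -0.1, -0.1]
opening: 1.0
```

```bash
python3 - <<'E'
from h import *
go((543,-123,220),1.518)
E
```

```text
now [ 543.4 -154.7  253.8] yaw 1.518 tilt 0.51 F [ 0.3 -0.1 -0.1] open 1.0 t 3.32
GO cm [ 3.18 -0.24  3.37] twist 0.0 len mm 46.3
```

arm_command --plan '[{"translation": [2,-0.1,1.6],"twist": 0,"gripper": 1},{"translation": [3.2,-0.2,3.3],"twist": 0,"gripper": 1},{"translation": [3.2,-0.2,3.3],"twist": 0,"gripper": 1},{"translation": [3.2,-0.2,3.3],"twist": 0,"gripper": 0.6},{"translation": [3.2,-0.2,3.3],"twist": 0,"gripper": 0.5}]'

```text
clock: 3.73
eef_pos: [544.1, -123.0, 222.0]
tcp_rot: [3.132, 0.004, 1.519]
contact_force: [0.4, -0.5, 0.5]
opening: 0.747
```

```bash
python3 - <<'E'
from h import *
im=grab_frame('wrist');cv2.imwrite('pics/g0.png',im)
im=grab_frame('side');cv2.imwrite('pics/g1.png',cv2.resize(im[120:260,220:340],None,fx=4,fy=4))
go((543,-123,152),1.518)
E
```

```text
now [ 544.1 -123.6  221.9] yaw 1.518 tilt 0.62 F [ 0.7 -0.3  0.6] open 0.573 t 3.83
GO cm [ 0.09 -0.19  6.99] twist -0.0 len mm 70.0
```

View pics/g0.png

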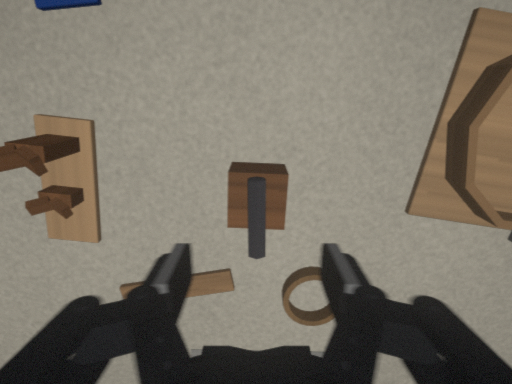

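View pics/g1.png

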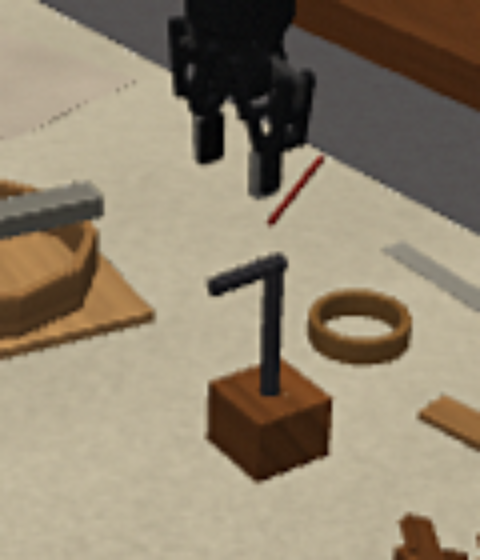

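arm_command --plan '[{"translation": [0,-0.1,3],"twist": 0,"gripper": 0.5},{"translation": [0,-0.2,6],"twist": 0,"gripper": 0.5},{"translation": [0,-0.2,7],"twist": 0,"gripper": 0.5},{"translation": [0,-0.2,7],"twist": 0,"gripper": 0.5},{"translation": [0,-0.2,7],"twist": 0,"gripper": 0.4}]' --squeeze 50

```text
clock: 4.25
eef_pos: [543.1, -124.5, 152.5]
tcp_rot: [3.132, 0.004, 1.517]
contact_force: [0.4, -1.0, -0.3]
opening: 0.403
```

arm_command --plan '[{"translation": [0,0,0],"twist": 0,"gripper": 0.0},{"translation": [0,0,0],"twist": 0,"gripper": 0.0},{"translation": [0,0,0],"twist": 0,"gripper": 0.0},{"translation": [0,0,0],"twist": 0,"gripper": 0.0},{"translation": [0,0,0],"twist": 0,"gripper": 0.0}]' --squeeze 50

```text
clock: 4.67
eef_pos: [543.4, -124.5, 153.1]
tcp_rot: [3.131, 0.004, 1.517]
contact_force: [-0.4, -0.6, 0.3]
opening: 0.0
```

arm_command --plan '[{"translation": [0,0,0],"twist": 0,"gripper": 0.0},{"translation": [0,0,0],"twist": 0,"gripper": 0.0},{"translation": [0,0,-0.5],"twist": 0,"gripper": 0.0},{"translation": [0,0,-1],"twist": 0,"gripper": 0.0},{"translation": [0,0,-1],"twist": 0,"gripper": 0.0}]' --squeeze 50

```text
clock: 5.08
eef_pos: [544.0, -124.6, 164.4]
tcp_rot: [3.129, 0.005, 1.517]
contact_force: [-0.3, -0.4, 0.2]
opening: 0.0
```

```bash
python3 - <<'E'
from h import *
im=grab_frame('side');cv2.imwrite('pics/g2.png',cv2.resize(im[120:260,220:340],None,fx=4,fy=4))
go((543,-123,220),1.518);print(sense()['wrist_torque'])
E
```

```text
now [ 543.9 -124.6  163.9] yaw 1.517 tilt 0.74 F [-0.2  0.4  0.2] open -0.001 t 5.13
GO cm [ 0.13 -0.03 -5.61] twist -0.001 len mm 56.1
[ 0.01377631 -0.00150691  0.01196807]
```

View pics/g2.png

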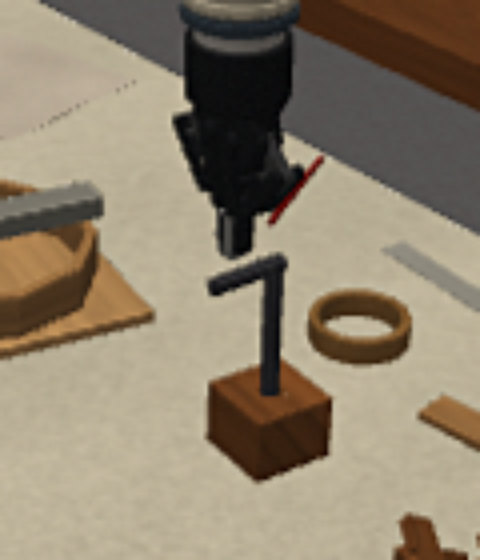

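```bash
python3 - <<'E'
from h import *
s=sense()['eef_pos'];ims=grab_frame('side');imt=grab_frame('top');imw=grab_frame('wrist')
ms=camera_model('side');mt=camera_model('top');mw=camera_model('wrist')
print(proj(ms,s),proj(mt,s),proj(mw,s))
for im,m in((ims,ms),(imt,mt),(imw,mw)):
    p=proj(m,s);cv2.circle(im,tuple(p.round().astype(int)),1,(0,255,0),-1)
    for q in((585,-125,170),(526,-122,170)):
        p=proj(m,q);cv2.circle(im,tuple(p.round().astype(int)),1,(0,0,255),-1)
cv2.imwrite('pics/c1.png',np.hstack([cv2.resize(ims[140:240,230:330],(390,390)),cv2.resize(imt[130:230,230:330],(390,390))]))
cv2.imwrite('pics/c2.png',imw)
E
```

```text
[278.81803189 191.93196388] [279.94174118 187.83456849] [257.08821927 231.13690437]
```

View pics/c1.png

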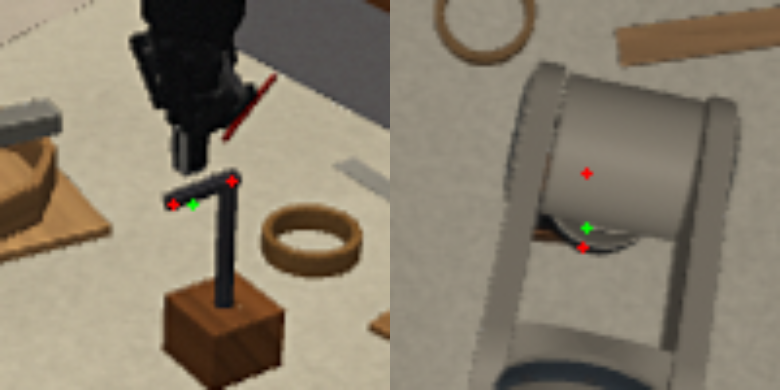

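View pics/c2.png

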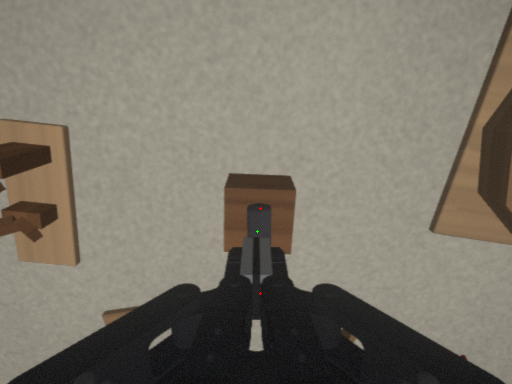

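```bash
python3 - <<'E'
from h import *
ms=camera_model('side');mw=camera_model('wrist')
for z in(164,170,180,185,190,195):print(z,proj(ms,(544,-124.6,z)).round(1),proj(mw,(544,-124.6,z)).round(1))
im=grab_frame('side');cv2.imwrite('pics/c3.png',cv2.resize(im[165:205,260:300],(600,600),interpolation=0))
E
```

```text
164 [278.9 191.9] [257.1 231.4]
170 [278.9 190.2] [257.1 235.7]
180 [279.  187.3] [257.1 243.7]
185 [279.1 185.8] [257.1 248. ]
190 [279.1 184.3] [257.  252.6]
195 [279.2 182.8] [257.  257.4]
```

View pics/c3.png

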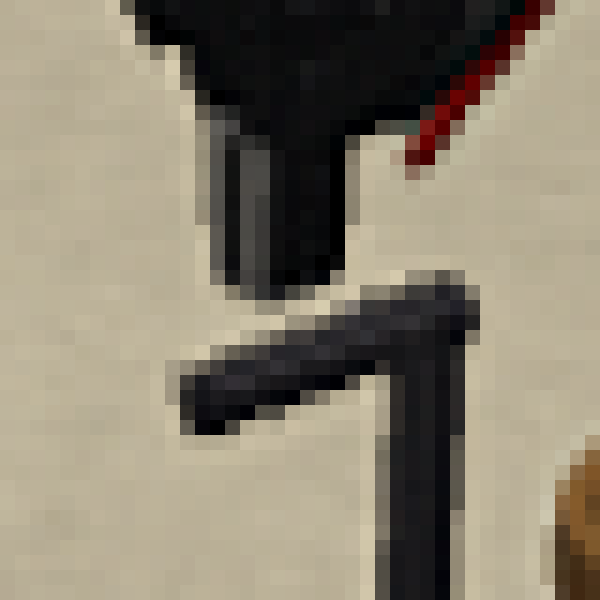

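arm_command --plan '[{"translation": [0,0,0],"twist": 0,"gripper": 0.5},{"translation": [0,0,0],"twist": 0,"gripper": 0.5},{"translation": [0,0,0],"twist": 0,"gripper": 0.5},{"translation": [0,0,0],"twist": 0,"gripper": 0.5},{"translation": [0,0,0],"twist": 0,"gripper": 0.5}]'

```text
clock: 5.75
eef_pos: [543.2, -124.4, 162.9]
tcp_rot: [3.131, 0.004, 1.517]
contact_force: [0.4, 0.3, -0.7]
opening: 0.503
```

arm_command --plan '[{"translation": [0,0,1],"twist": 0,"gripper": 0.5},{"translation": [0,0,2],"twist": 0,"gripper": 0.5},{"translation": [0,0,3],"twist": 0,"gripper": 0.5},{"translation": [0,0,4],"twist": 0,"gripper": 0.5},{"translation": [0,0,4],"twist": 0,"gripper": 0.5}]'

```text
clock: 6.17
eef_pos: [541.9, -124.2, 120.1]
tcp_rot: [3.135, 0.004, 1.517]
contact_force: [0.1, 0.5, -0.7]
opening: 0.502
```

```bash
python3 - <<'E'
from h import *
im=grab_frame('side');cv2.imwrite('pics/g3.png',cv2.resize(im[160:220,250:310],(600,600),interpolation=0))
im=grab_frame('wrist');cv2.imwrite('pics/g3w.png',im)
go((543,-123,220),1.518)
E
```

```text
now [ 543.  -124.5  122.1] yaw 1.517 tilt 0.55 F [ 0.2 -0.9 -0.1] open 0.503 t 6.27
GO cm [ 0.11  0.07 -9.79] twist -0.001 len mm 97.9
```

View pics/g3.png

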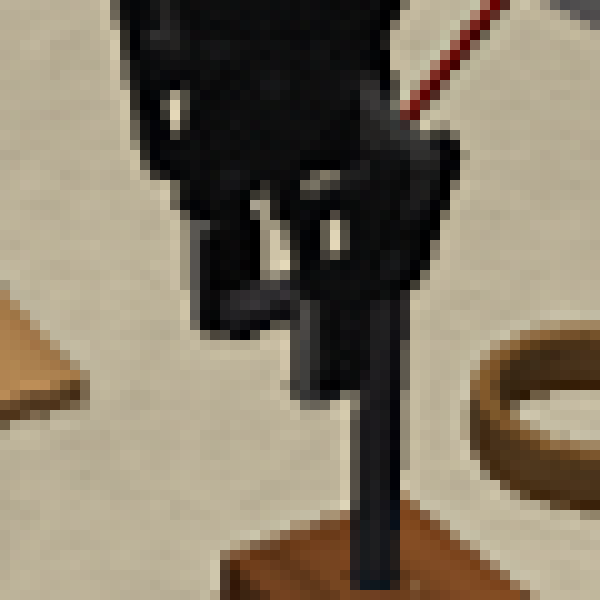

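View pics/g3w.png

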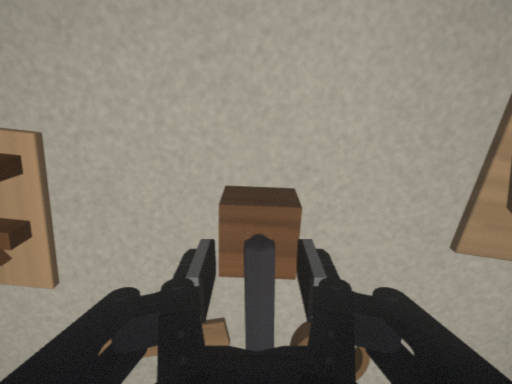

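arm_command --plan '[{"translation": [0,0,0],"twist": 0,"gripper": 0.0},{"translation": [0,0,0],"twist": 0,"gripper": 0.0},{"translation": [0,0,0],"twist": 0,"gripper": 0.0},{"translation": [0,0,0],"twist": 0,"gripper": 0.0},{"translation": [0,0,0],"twist": 0,"gripper": 0.0}]' --squeeze 60

```text
clock: 6.68
eef_pos: [543.3, -124.5, 122.6]
tcp_rot: [3.132, 0.004, 1.517]
contact_force: [-2.3, 0.9, 3.0]
opening: 0.14
```

arm_command --plan '[{"translation": [0,0,0],"twist": 0,"gripper": 0.0},{"translation": [0,0,0],"twist": 0,"gripper": 0.0},{"translation": [0,0,-0.5],"twist": 0,"gripper": 0.0},{"translation": [0,0,-1],"twist": 0,"gripper": 0.0},{"translation": [0,0,-1.5],"twist": 0,"gripper": 0.0}]'

```text
clock: 7.1
eef_pos: [543.1, -124.4, 137.9]
tcp_rot: [3.132, 0.004, 1.517]
contact_force: [1.5, -0.4, -2.1]
opening: 0.138
```

```bash
python3 - <<'E'
from h import *
im=grab_frame('side');cv2.imwrite('pics/g4.png',cv2.resize(im[160:240,240:320],(600,600),interpolation=0))
go((543,-123,220),1.518);print(sense()['wrist_torque'])
E
```

```text
now [ 543.7 -124.6  139. ] yaw 1.517 tilt 0.66 F [ 1.2  0.3 -0.8] open 0.138 t 7.15
GO cm [ 0.12  0.01 -8.1 ] twist -0.001 len mm 81.0
[ 0.12489277 -0.00522298  0.02555124]
```

View pics/g4.png

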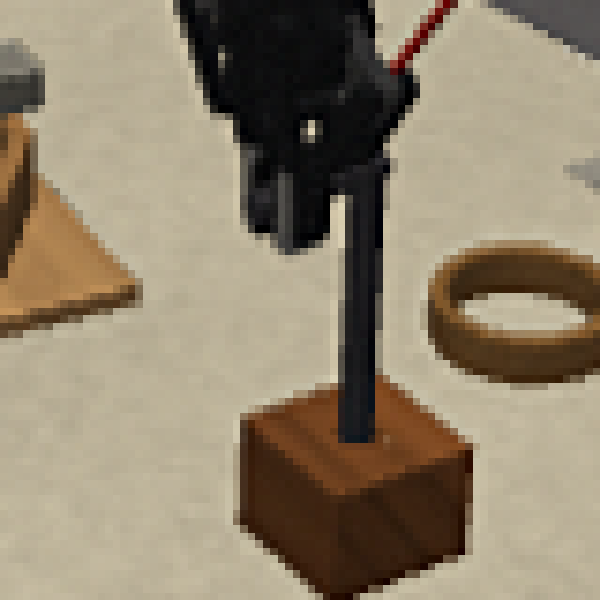

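arm_command --plan '[{"translation": [0,0,-1.5],"twist": 0,"gripper": 0.0},{"translation": [0,0,-3.5],"twist": 0,"gripper": 0.0},{"translation": [0,0,-5.5],"twist": 0,"gripper": 0.0},{"translation": [0,0,-7.5],"twist": 0,"gripper": 0.0},{"translation": [0,0,-8.5],"twist": 0,"gripper": 0.0}]'

```text
clock: 7.57
eef_pos: [543.6, -124.4, 226.6]
tcp_rot: [3.128, 0.005, 1.517]
contact_force: [0.5, -0.5, -2.3]
opening: 0.14
```

```bash
cat > k.py <<'E'
from h import *
RE=np.array([500.4,-363.6,105.]); RA=np.radians(-9.2)
U=np.array([np.cos(RA),np.sin(RA),0])
def tcp_rest(ex,ez,th,g=42,dz=47.4):
    # elbow at rest-elbow-relative (ex) along rest x, absolute ez; rotation th deg; -> TCP
    t=np.radians(th); gx=ex-g*np.cos(t); gz=ez-g*np.sin(t)
    p=RE+U*gx; p[2]=gz-dz; return p
E
python3 - <<'E'
from k import *
im=grab_frame('side');cv2.imwrite('pics/g5.png',cv2.resize(im[130:230,220:320],(600,600),interpolation=0))
print(sense()['wrist_torque'])
go(tcp_rest(115,267,0),1.409)
E
```

```text
[-0.01512542 -0.02061506 -0.07566368]
now [ 544.3 -124.6  227.6] yaw 1.517 tilt 0.92 F [ 1.2  0.5 -0.6] open 0.14 t 7.62
GO cm [-24.88   4.15   0.99] twist 0.108 len mm 252.4
```

View pics/g5.png

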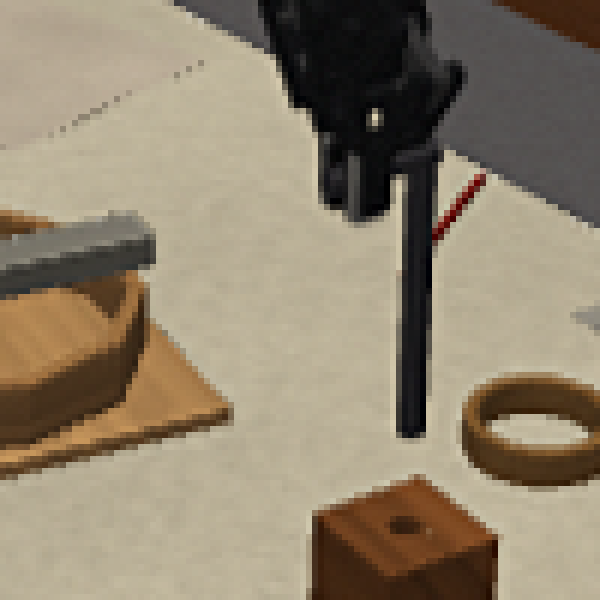

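arm_command --plan '[{"translation": [-3,0.5,0],"twist": 0.02,"gripper": 0.0},{"translation": [-7,1.2,0],"twist": 0.04,"gripper": 0.0},{"translation": [-11,1.8,0.2],"twist": 0.06,"gripper": 0.0},{"translation": [-15,2.5,0.4],"twist": 0.08,"gripper": 0.0},{"translation": [-19,3.2,0.6],"twist": 0.108,"gripper": 0.0}]'

```text
clock: 8.03
eef_pos: [565.5, -317.6, 222.0]
tcp_rot: [3.127, 0.003, 1.408]
contact_force: [1.5, 0.3, -2.3]
opening: 0.142
```

```bash
python3 - <<'E'
from k import *
go(tcp_rest(115,245,0),1.409)
E
```

```text
now [ 565.5 -317.6  222. ] yaw 1.408 tilt 0.85 F [ 1.5  0.3 -2.3] open 0.142 t 8.03
GO cm [-5.57  1.59  2.48] twist -0.001 len mm 63.0
```

arm_command --plan '[{"translation": [-3,0.9,1],"twist": 0,"gripper": 0.0},{"translation": [-5.6,1.6,2.5],"twist": 0,"gripper": 0.0},{"translation": [-5.6,1.6,2.5],"twist": 0,"gripper": 0.0},{"translation": [-5.6,1.6,2.5],"twist": 0,"gripper": 0.0},{"translation": [-5.6,1.6,2.5],"twist": 0,"gripper": 0.0}]'

```text
clock: 8.45
eef_pos: [572.0, -375.1, 196.2]
tcp_rot: [3.129, 0.002, 1.408]
contact_force: [-0.3, 0.3, -2.5]
opening: 0.141
```

```bash
python3 - <<'E'
from k import *
ims=grab_frame('side');imw=grab_frame('wrist')
cv2.imwrite('pics/p0.png',np.hstack([cv2.resize(ims[180:310,260:390],(390,390)),cv2.resize(imw,(400,300)).repeat(1,0)[:,:400].copy() if 0 else cv2.copyMakeBorder(cv2.resize(imw,(400,300)),0,90,0,0,0)]))
# expected pixels
ms=camera_model('side');s=sense()['eef_pos'];E=s+U*42+np.array([0,0,47.4])
for q in(E,E-np.array([0,0,160]),RE,RE+U*93.5+[0,0,-54]):print(proj(ms,q).round(1))
go(tcp_rest(115,190,0),1.409)
E
```

```text
[364.9 197.4]
[357.5 246.7]
[324.2 253.5]
[350.1 258.8]
now [ 572.7 -374.6  197.5] yaw 1.409 tilt 0.84 F [ 0.5  1.2 -2.3] open 0.139 t 8.55
GO cm [-0.05 -0.09  5.49] twist 0.0 len mm 54.9
```

View pics/p0.png

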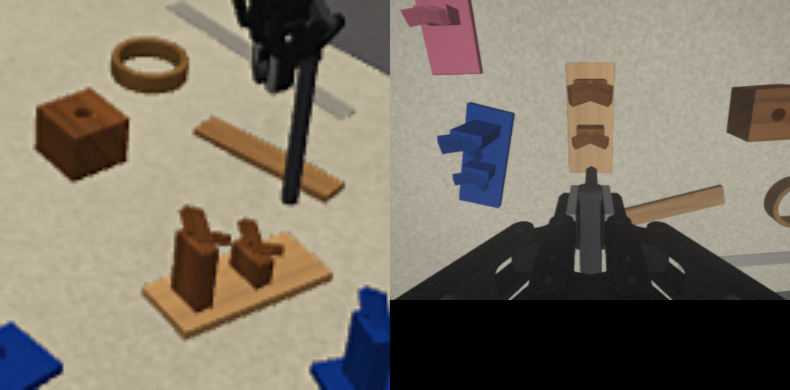

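```bash
cat >> k.py <<'E'
def elb(th,L):
    t=np.radians(th);c,s=np.cos(t),np.sin(t)
    return 89.5+8.1*c-L*s, 44+8.1*s+L*c
E
python3 - <<'E'
from k import *
go(tcp_rest(110,183,0),1.409)
s=sense()['eef_pos']
e0=elb(0,139);print(e0)
for th,L in zip((0,10,20,30,40,50,60),(139,136,132,127,122,117,111)):
    e=elb(th,L);p=tcp_rest(*e,th);d=p-tcp_rest(110,183,0);print(th,np.round(e),p.round(1),'rel y,z cm',(d@U/10).round(2),(-d[2]/10).round(2))
E
```

```text
now [ 572.7 -374.6  197.5] yaw 1.409 tilt 0.84 F [ 0.5  1.2 -2.3] open 0.139 t 8.55
GO cm [-0.05 -0.6   6.18] twist 0.0 len mm 62.1
(np.float64(97.6), np.float64(183.0))
0 [ 98. 183.] [ 555.3 -372.5  135.6] rel y,z cm -1.24 -0.0
10 [ 74. 179.] [ 532.5 -368.8  124.6] rel y,z cm -3.55 1.1
20 [ 52. 171.] [ 512.7 -365.6  109. ] rel y,z cm -5.55 2.66
30 [ 33. 158.] [ 497.1 -363.1   89.6] rel y,z cm -7.14 4.6
40 [ 17. 143.] [ 485.7 -361.2   68.3] rel y,z cm -8.29 6.73
50 [  5. 125.] [ 478.8 -360.1   45.8] rel y,z cm -8.99 8.98
60 [ -3. 107.] [ 477.1 -359.8   22.7] rel y,z cm -9.16 11.29
```

arm_command --plan '[{"translation": [0,-0.1,2],"twist": 0,"gripper": 0.0},{"translation": [0,-0.3,4],"twist": 0,"gripper": 0.0},{"translation": [0,-0.6,6],"twist": 0,"gripper": 0.0},{"translation": [0,-0.6,6.2],"twist": 0,"gripper": 0.0},{"translation": [0,-0.6,6.2],"twist": 0,"gripper": 0.0}]'

```text
clock: 8.97
eef_pos: [567.2, -372.7, 134.9]
tcp_rot: [3.129, 0.002, 1.41]
contact_force: [0.5, 0.2, -1.5]
opening: 0.136
```

```bash
python3 - <<'E'
from k import *
go(tcp_rest(110,183,0),1.409)
E
```

```text
now [ 567.2 -372.7  134.9] yaw 1.41 tilt 0.73 F [ 0.5  0.2 -1.5] open 0.136 t 8.97
GO cm [-0.17  0.07 -0.07] twist 0.001 len mm 2.0
```

arm_command --plan '[{"translation": [-0.1,-1.2,0],"twist": 0,"gripper": 0.0},{"translation": [-0.2,-2.4,0.4],"twist": 0,"gripper": 0.0},{"translation": [-0.2,-3.5,1.0],"twist": 0,"gripper": 0.0},{"translation": [-0.2,-4.5,1.7],"twist": 0,"gripper": 0.0},{"translation": [-0.2,-5.4,2.5],"twist": 0,"gripper": 0.0}]'

```text
clock: 9.38
eef_pos: [516.9, -367.6, 112.8]
tcp_rot: [3.121, 0.005, 1.41]
contact_force: [3.6, 1.0, 2.0]
opening: 0.139
```

```bash
python3 - <<'E'
from k import *
ims=grab_frame('side');imw=grab_frame('wrist')
cv2.imwrite('pics/p1.png',np.hstack([cv2.resize(ims[190:290,290:390],(390,390)),cv2.copyMakeBorder(cv2.resize(imw,(400,300)),0,90,0,0,0)]))
for th,L in zip((20,30,40,50,60),(132,127,122,117,111)):
    print(th);go(tcp_rest(*elb(th,L),th),1.409)
E
```

```text
20
now [ 514.3 -366.4  110.3] yaw 1.41 tilt 0.89 F [ 4.  -0.9  0.6] open 0.142 t 9.48
GO cm [ 0.05 -0.17  0.13] twist 0.001 len mm 2.2
30
now [ 514.3 -366.4  110.3] yaw 1.41 tilt 0.89 F [ 4.  -0.9  0.6] open 0.142 t 9.48
GO cm [ 0.06 -1.79  2.04] twist 0.001 len mm 27.2
40
now [ 514.3 -366.4  110.3] yaw 1.41 tilt 0.89 F [ 4.  -0.9  0.6] open 0.142 t 9.48
GO cm [ 0.06 -2.97  4.16] twist 0.001 len mm 51.2
50
now [ 514.3 -366.4  110.3] yaw 1.41 tilt 0.89 F [ 4.  -0.9  0.6] open 0.142 t 9.48
GO cm [ 0.07 -3.71  6.39] twist 0.001 len mm 73.9
60
now [ 514.3 -366.4  110.3] yaw 1.41 tilt 0.89 F [ 4.  -0.9  0.6] open 0.142 t 9.48
GO cm [ 0.08 -3.91  8.7 ] twist 0.001 len mm 95.4
```

View pics/p1.png

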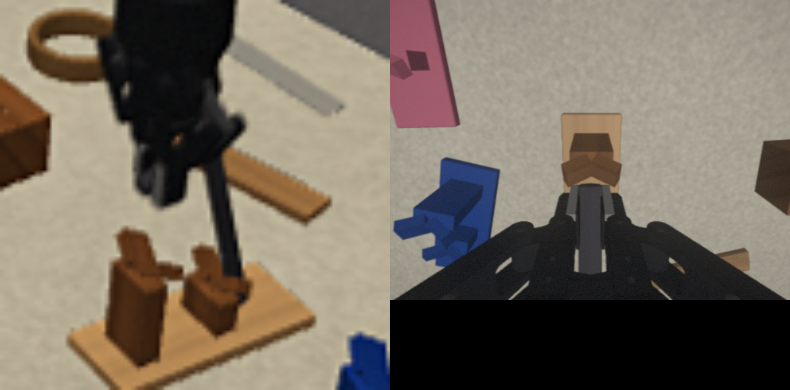

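arm_command --plan '[{"translation": [0,-1.1,1.1],"twist": 0,"gripper": 0.0},{"translation": [0,-1.8,2.0],"twist": 0,"gripper": 0.0},{"translation": [0,-2.5,3.1],"twist": 0,"gripper": 0.0},{"translation": [0,-3.0,4.2],"twist": 0,"gripper": 0.0},{"translation": [0,-3.4,5.3],"twist": 0,"gripper": 0.0}]'

```text
clock: 9.9
eef_pos: [482.1, -361.7, 57.3]
tcp_rot: [3.125, 0.004, 1.41]
contact_force: [1.4, 0.2, 4.6]
opening: 0.14
```

```bash
python3 - <<'E'
from k import *
ims=grab_frame('side');imw=grab_frame('wrist')
cv2.imwrite('pics/p2.png',np.hstack([cv2.resize(ims[190:290,290:390],(390,390)),cv2.copyMakeBorder(cv2.resize(imw,(400,300)),0,90,0,0,0)]))
for th,L in zip((50,60),(117,111)):
    print(th);go(tcp_rest(*elb(th,L),th),1.409)
E
```

```text
50
now [ 481.7 -361.1   56. ] yaw 1.41 tilt 0.89 F [ 4.3 -0.7  0.8] open 0.14 t 10.0
GO cm [ 0.06 -0.32  1.01] twist 0.001 len mm 10.6
60
now [ 481.7 -361.1   56. ] yaw 1.41 tilt 0.89 F [ 4.3 -0.7  0.8] open 0.14 t 10.0
GO cm [ 0.06 -0.52  3.31] twist 0.001 len mm 33.6
```

View pics/p2.png

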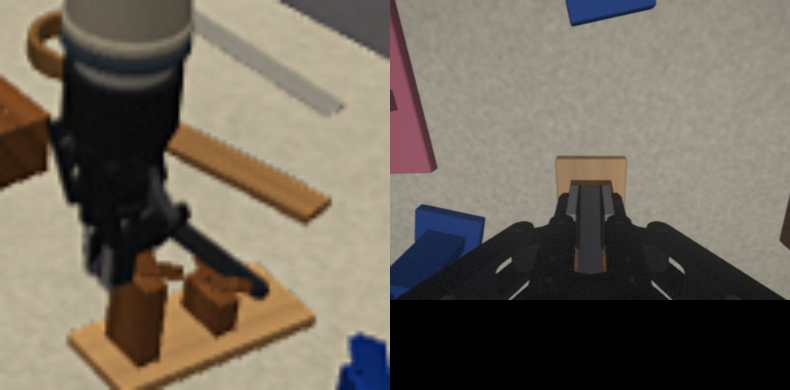

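arm_command --plan '[{"translation": [0,-0.2,0.6],"twist": 0,"gripper": 0.0},{"translation": [0,-0.3,1.2],"twist": 0,"gripper": 0.0},{"translation": [0,-0.4,1.8],"twist": 0,"gripper": 0.0},{"translation": [0,-0.5,2.4],"twist": 0,"gripper": 0.0},{"translation": [0,-0.5,2.8],"twist": 0,"gripper": 0.0}]'

```text
clock: 10.42
eef_pos: [477.0, -360.5, 28.0]
tcp_rot: [3.127, 0.003, 1.41]
contact_force: [-1.5, 0.6, 5.6]
opening: 0.14
```

```bash
python3 - <<'E'
from k import *
ims=grab_frame('side');imw=grab_frame('wrist')
cv2.imwrite('pics/p3.png',np.hstack([cv2.resize(ims[190:290,290:390],(390,390)),cv2.copyMakeBorder(cv2.resize(imw,(400,300)),0,90,0,0,0)]))
go(tcp_rest(*elb(60,111),60),1.409)
E
```

```text
now [ 477.1 -360.5   27.8] yaw 1.41 tilt 0.85 F [-0.2  0.9  4.2] open 0.144 t 10.52
GO cm [ 0.06 -0.01  0.51] twist 0.001 len mm 5.1
```

View pics/p3.png

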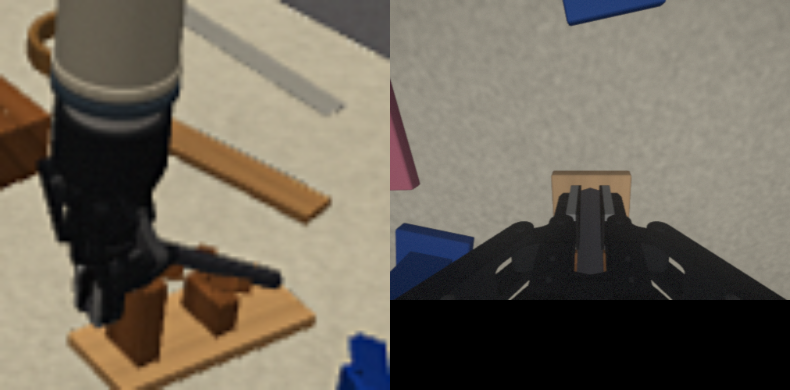

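```bash
python3 - <<'E'
from k import *
ms=camera_model('side');im=grab_frame('side')
print(proj(ms,RE+U*138.6+[0,0,-80]))
cv2.imwrite('pics/p4.png',cv2.resize(im[230:290,305:375],(770,600*11//11),interpolation=2))
for n,q in(('elbow',RE),('end',RE+U*138.6+[0,0,-80]),('end55',RE+U*131+[0,0,-92])):print(n,((proj(ms,q)-[305,230])*[11,10]).round())
E
```

```text
[361.61184829 261.20151502]
elbow [211. 235.]
end [623. 312.]
end55 [594. 353.]
```

View pics/p4.png

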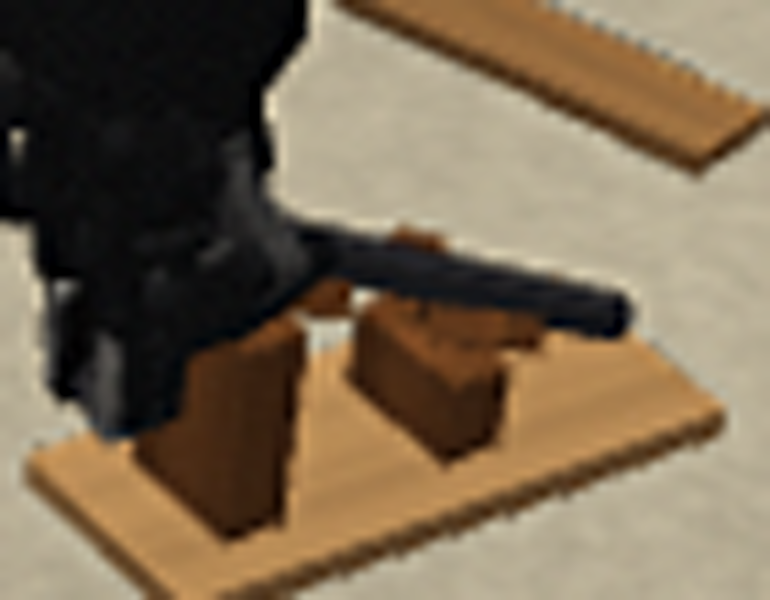

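arm_command --plan '[{"translation": [0,0,0],"twist": 0,"gripper": 0.2},{"translation": [0,0,0],"twist": 0,"gripper": 0.3},{"translation": [0,0,0],"twist": 0,"gripper": 0.45},{"translation": [0,0,0],"twist": 0,"gripper": 0.5},{"translation": [0,0,0],"twist": 0,"gripper": 0.5}]'

```text
clock: 10.98
eef_pos: [476.9, -360.3, 27.9]
tcp_rot: [3.127, 0.002, 1.41]
contact_force: [0.1, -0.4, -0.1]
opening: 0.495
```

```bash
python3 - <<'E'
from k import *
ms=camera_model('side');im=grab_frame('side')
cv2.imwrite('pics/p5.png',np.hstack([cv2.resize(im[230:290,305:375],(400,343)),cv2.copyMakeBorder(cv2.resize(grab_frame('wrist'),(400,300)),0,43,0,0,0)]))
go(tcp_rest(*elb(60,111),60),1.409)
E
```

```text
now [ 477.  -360.4   28. ] yaw 1.41 tilt 0.84 F [ 0.  -1.7  0.2] open 0.504 t 11.08
GO cm [ 0.06 -0.    0.53] twist 0.001 len mm 5.3
```

View pics/p5.png

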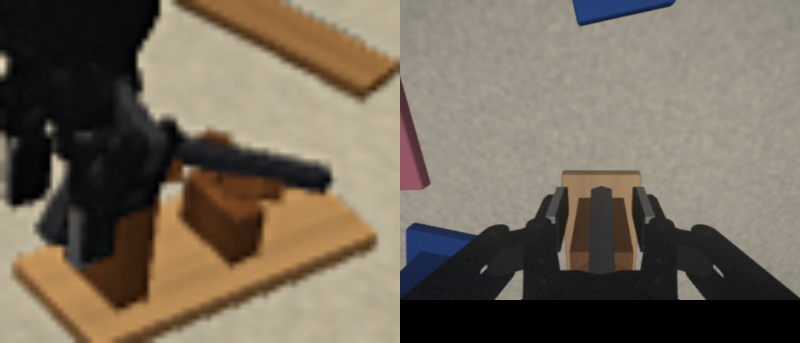

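arm_command --plan '[{"translation": [0,0,-2],"twist": 0,"gripper": 0.5},{"translation": [0,0,-4],"twist": 0,"gripper": 0.5},{"translation": [0,0,-7],"twist": 0,"gripper": 0.5},{"translation": [0,0,-10],"twist": 0,"gripper": 0.5},{"translation": [0,0,-13],"twist": 0,"gripper": 0.5}]'

```text
clock: 11.5
eef_pos: [474.8, -359.5, 159.1]
tcp_rot: [3.128, 0.002, 1.41]
contact_force: [-0.3, -0.4, -0.4]
opening: 0.501
```

```bash
python3 - <<'E'
from k import *
import pickle
im=grab_frame('side');ms=camera_model('side')
m=camera_model('wrist');w=grab_frame('wrist');cv2.imwrite('pics/p6w.png',w);pickle.dump(m,open('p6.pkl','wb'))
cv2.imwrite('pics/p6.png',np.hstack([cv2.resize(im[230:290,305:375],(400,343)),cv2.copyMakeBorder(cv2.resize(w,(400,300)),0,43,0,0,0)]))
go(RE+U*54.6+[0,0,80],1.409)
E
```

```text
now [ 477.7 -361.8  163.2] yaw 1.41 tilt 1.29 F [ 0.4 -1.4  0.1] open 0.498 t 11.6
GO cm [ 0.17  7.78 -2.02] twist 0.001 len mm 80.4
```

View pics/p6.png

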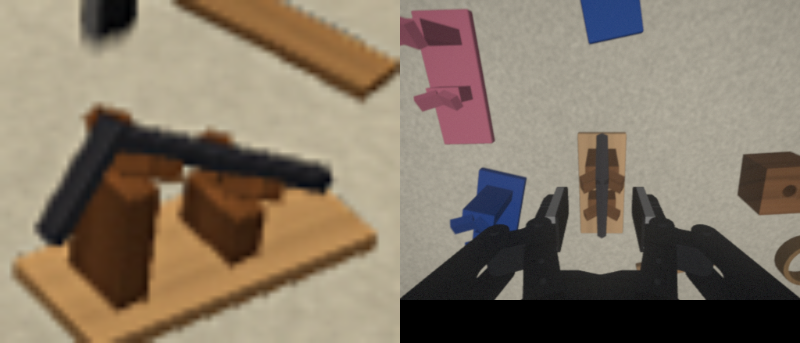

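arm_command --plan '[{"translation": [0,2.5,0],"twist": 0,"gripper": 0.5},{"translation": [0.1,5,0],"twist": 0,"gripper": 0.5},{"translation": [0.2,7.8,0],"twist": 0,"gripper": 0.5},{"translation": [0.2,7.8,1],"twist": 0,"gripper": 0.5},{"translation": [0.2,7.8,2],"twist": 0,"gripper": 0.5}]'

```text
clock: 12.02
eef_pos: [556.3, -372.4, 143.9]
tcp_rot: [3.12, 0.007, 1.411]
contact_force: [-0.5, 0.6, -0.1]
opening: 0.498
```

```bash
python3 - <<'E'
from k import *
w=grab_frame('wrist');cv2.imwrite('pics/p7w.png',w)
go(RE+U*54.6+[0,0,27-105],1.409)
E
```

```text
now [ 553.8 -371.3  141. ] yaw 1.41 tilt 1.04 F [-1.8  1.2 -1.3] open 0.501 t 12.07
GO cm [-0.04 -0.14 11.39] twist 0.001 len mm 114.0
```

View pics/p7w.png

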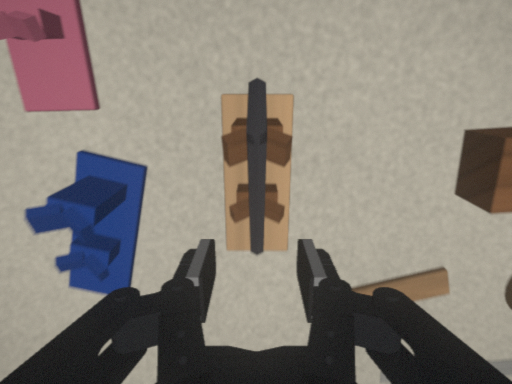

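arm_command --plan '[{"translation": [0,-0.1,2.5],"twist": 0,"gripper": 0.5},{"translation": [0,-0.1,5],"twist": 0,"gripper": 0.5},{"translation": [0,-0.1,7],"twist": 0,"gripper": 0.5},{"translation": [0,-0.1,8],"twist": 0,"gripper": 0.5},{"translation": [0,-0.1,8],"twist": 0,"gripper": 0.4}]'

```text
clock: 12.48
eef_pos: [551.3, -370.3, 57.8]
tcp_rot: [3.13, 0.002, 1.41]
contact_force: [-0.7, 0.4, 0.2]
opening: 0.404
```

```bash
python3 - <<'E'
from k import *
im=grab_frame('side')
cv2.imwrite('pics/p8.png',cv2.resize(im[210:290,295:375],(600,600)))
go(RE+U*54.6+[0,0,27-105],1.409)
E
```

```text
now [ 552.5 -371.1   59.7] yaw 1.41 tilt 0.85 F [-0.1  0.3  1.4] open 0.396 t 12.53
GO cm [-0.08  0.15  3.27] twist 0.001 len mm 32.8
```

View pics/p8.png

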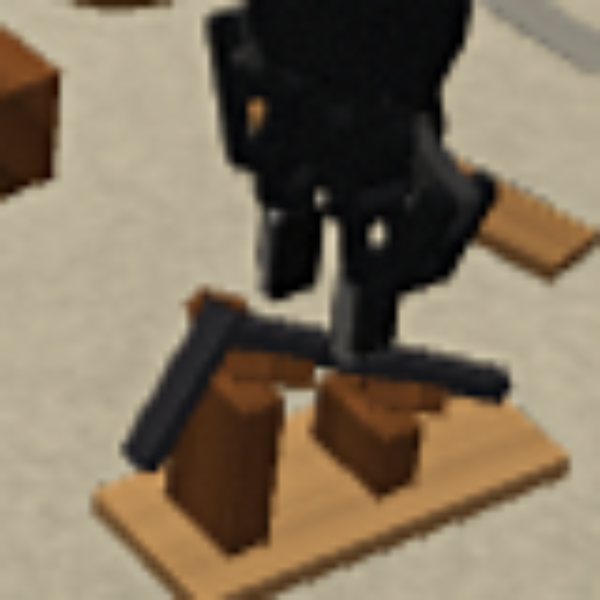

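arm_command --plan '[{"translation": [0,0.1,1],"twist": 0,"gripper": 0.4},{"translation": [-0.1,0.1,2],"twist": 0,"gripper": 0.4},{"translation": [-0.1,0.1,3],"twist": 0,"gripper": 0.4},{"translation": [-0.1,0.1,3.2],"twist": 0,"gripper": 0.4},{"translation": [-0.1,0.1,3.2],"twist": 0,"gripper": 0.4}]'

```text
clock: 12.95
eef_pos: [553.2, -372.0, 26.6]
tcp_rot: [3.129, 0.003, 1.41]
contact_force: [0.7, -0.4, 0.0]
opening: 0.399
```

```bash
python3 - <<'E'
from k import *
im=grab_frame('side')
cv2.imwrite('pics/p9.png',cv2.resize(im[210:290,295:375],(600,600)))
go(RE+U*54.6+[0,0,27-105],1.409)
E
```

```text
now [ 553.6 -372.2   27.3] yaw 1.41 tilt 0.81 F [-0.2  0.  -0.5] open 0.402 t 13.0
GO cm [0.   0.07 0.03] twist 0.001 len mm 0.8
```

View pics/p9.png

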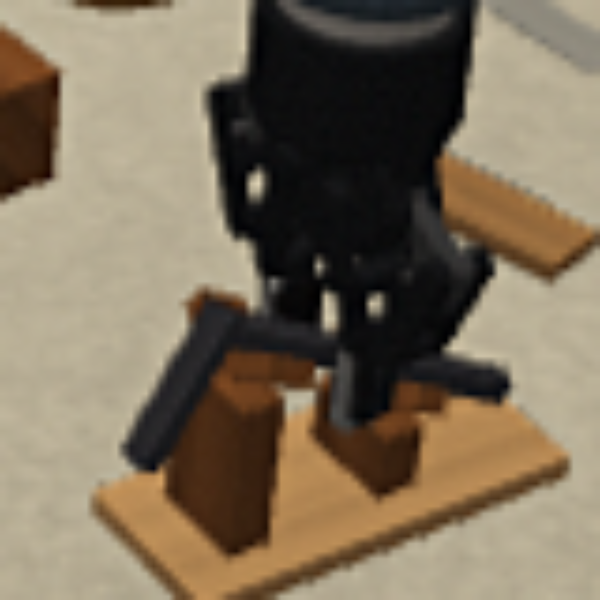

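Straddled at mid-gap. Close, then lift.

arm_command --plan '[{"translation": [0,0,0],"twist": 0,"gripper": 0.0},{"translation": [0,0,0],"twist": 0,"gripper": 0.0},{"translation": [0,0,0],"twist": 0,"gripper": 0.0},{"translation": [0,0,0],"twist": 0,"gripper": 0.0},{"translation": [0,0,0],"twist": 0,"gripper": 0.0}]' --squeeze 60

```text
clock: 13.42
eef_pos: [554.0, -372.2, 27.9]
tcp_rot: [3.127, 0.003, 1.41]
contact_force: [1.1, 2.4, 3.5]
opening: 0.15
```

arm_command --plan '[{"translation": [0,0,0],"twist": 0,"gripper": 0.0},{"translation": [0,0,-2],"twist": 0,"gripper": 0.0},{"translation": [0,0,-4.5],"twist": 0,"gripper": 0.0},{"translation": [0,0,-7],"twist": 0,"gripper": 0.0},{"translation": [0,0,-10],"twist": 0,"gripper": 0.0}]'

```text
clock: 13.83
eef_pos: [551.3, -371.2, 127.2]
tcp_rot: [3.13, 0.002, 1.41]
contact_force: [1.6, 0.6, -3.0]
opening: 0.148
```

```bash
python3 - <<'E'
from k import *
im=grab_frame('side');w=grab_frame('wrist')
cv2.imwrite('pics/q0.png',np.hstack([cv2.resize(im[180:290,275:385],(390,390)),cv2.copyMakeBorder(cv2.resize(w,(400,300)),0,90,0,0,0)]))
go(RE+U*(-74)+[0,0,160-47-105],1.409)
E
```

```text
now [ 555.  -373.6  132.7] yaw 1.41 tilt 1.28 F [ 0.2  0.3 -1.4] open 0.154 t 13.93
GO cm [  0.13 -12.99   1.7 ] twist 0.001 len mm 131.0
```

View pics/q0.png

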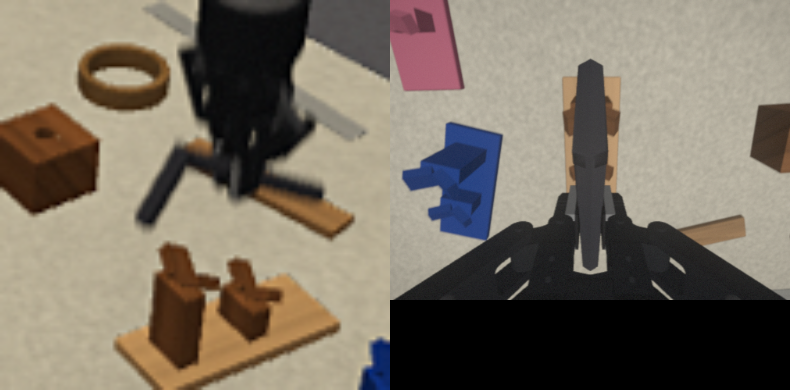

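arm_command --plan '[{"translation": [0,-3.5,0],"twist": 0,"gripper": 0.0},{"translation": [0,-7,0],"twist": 0,"gripper": 0.0},{"translation": [0.1,-10.5,0],"twist": 0,"gripper": 0.0},{"translation": [0.1,-13,0],"twist": 0,"gripper": 0.0},{"translation": [0.1,-13,0],"twist": 0,"gripper": 0.0}]'

```text
clock: 14.35
eef_pos: [421.0, -349.6, 128.2]
tcp_rot: [3.126, 0.004, 1.409]
contact_force: [0.1, 0.4, -2.3]
opening: 0.15
```

```bash
python3 - <<'E'
from k import *
im=grab_frame('side');w=grab_frame('wrist')
cv2.imwrite('pics/q1.png',np.hstack([cv2.resize(im[180:290,255:365],(390,390)),cv2.copyMakeBorder(cv2.resize(w,(400,300)),0,90,0,0,0)]))
go(RE+U*(-74)+[0,0,53.5-105],1.409)
E
```

```text
now [ 425.9 -351.8  129.5] yaw 1.409 tilt 1.24 F [ 1.1 -0.5 -1.7] open 0.152 t 14.45
GO cm [ 0.08 -0.02  7.6 ] twist 0.0 len mm 76.0
```

View pics/q1.png

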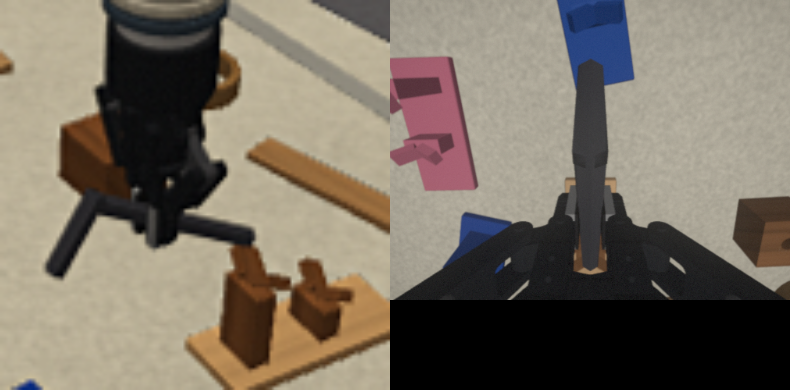

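arm_command --plan '[{"translation": [0,0.2,2],"twist": 0,"gripper": 0.0},{"translation": [0,0.2,4],"twist": 0,"gripper": 0.0},{"translation": [0,0.2,5.5],"twist": 0,"gripper": 0.0},{"translation": [0,0.2,6.8],"twist": 0,"gripper": 0.0},{"translation": [0,0.2,7.6],"twist": 0,"gripper": 0.0}]'

```text
clock: 14.87
eef_pos: [429.7, -352.6, 52.0]
tcp_rot: [3.122, 0.006, 1.41]
contact_force: [-6.6, 3.5, 4.9]
opening: 0.153
```

```bash
python3 - <<'E'
from k import *
im=grab_frame('side');w=grab_frame('wrist')
cv2.imwrite('pics/q2.png',np.hstack([cv2.resize(im[200:290,265:355],(390,390)),cv2.copyMakeBorder(cv2.resize(w,(400,300)),0,90,0,0,0)]))
go(RE+U*(-74)+[0,0,53.5-105],1.409)
ms=camera_model('side')
s=sense()['eef_pos'];G=s+[0,0,47.4]
for q in(G-U*63,G-U*63-[0,0,58],G+U*97):print(((proj(ms,q)-[265,200])*390/90).round())
E
```

```text
now [ 429.6 -352.5   52.2] yaw 1.409 tilt 1.14 F [-2.8  1.7  0.9] open 0.147 t 14.97
GO cm [ 0.04 -0.24 -0.14] twist 0.0 len mm 2.8
[ 67. 308.]
[ 64. 383.]
[290. 227.]
```

View pics/q2.png

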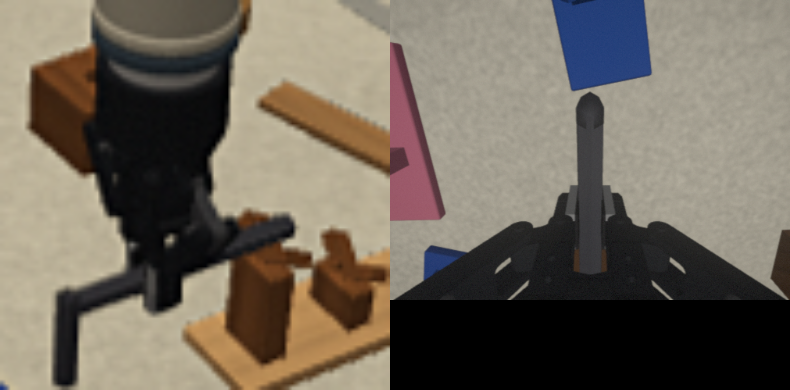

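arm_command --plan '[{"translation": [0,0,-3],"twist": 0,"gripper": 0.0},{"translation": [0,0,-7],"twist": 0,"gripper": 0.0},{"translation": [0,0,-11],"twist": 0,"gripper": 0.0},{"translation": [0,0,-15],"twist": 0,"gripper": 0.0},{"translation": [2,0,-18],"twist": 0.02,"gripper": 0.0}]'

```text
clock: 15.38
eef_pos: [431.2, -334.3, 236.4]
tcp_rot: [3.118, 0.009, 1.389]
contact_force: [2.0, 0.5, -1.8]
opening: 0.151
```

```bash
python3 - <<'E'
from k import *
go((510,110,235),np.radians(75))
E
```

```text
now [ 431.2 -334.3  236.4] yaw 1.389 tilt 1.47 F [ 2.   0.5 -1.8] open 0.151 t 15.38
GO cm [45.12 -0.29 -0.27] twist 0.08 len mm 451.2
```

arm_command --plan '[{"translation": [4,0,0],"twist": 0.01,"gripper": 0.0},{"translation": [8,0,0],"twist": 0.02,"gripper": 0.0},{"translation": [12,0,0],"twist": 0.03,"gripper": 0.0},{"translation": [16,0,0],"twist": 0.04,"gripper": 0.0},{"translation": [20,0,0],"twist": 0.05,"gripper": 0.0}]'

```text
clock: 15.8
eef_pos: [468.3, -135.9, 235.5]
tcp_rot: [3.115, 0.008, 1.338]
contact_force: [0.5, -0.3, -3.2]
opening: 0.15
```

arm_command --plan '[{"translation": [4,0,0],"twist": 0.01,"gripper": 0.0},{"translation": [8,0,0],"twist": 0.02,"gripper": 0.0},{"translation": [12,0,0],"twist": 0.03,"gripper": 0.0},{"translation": [16,0,0],"twist": 0.03,"gripper": 0.0},{"translation": [20,0,0],"twist": 0.03,"gripper": 0.0}]'

```text
clock: 16.22
eef_pos: [515.5, 61.1, 234.9]
tcp_rot: [3.113, 0.006, 1.308]
contact_force: [1.9, -1.0, -3.2]
opening: 0.15
```

```bash
python3 - <<'E'
from k import *
go((510,110,235),np.radians(75))
E
```

```text
now [515.5  61.1 234.9] yaw 1.308 tilt 1.68 F [ 1.9 -1.  -3.2] open 0.15 t 16.22
GO cm [ 4.58 -1.8  -0.09] twist -0.001 len mm 49.2
```

arm_command --plan '[{"translation": [3,-1,0],"twist": 0,"gripper": 0.0},{"translation": [4,-1.8,0],"twist": 0,"gripper": 0.0},{"translation": [4,-1.8,0],"twist": 0,"gripper": 0.0},{"translation": [4,-1.8,0],"twist": 0,"gripper": 0.0},{"translation": [4,-1.8,0],"twist": 0,"gripper": 0.0}]'

```text
clock: 16.63
eef_pos: [508.7, 103.6, 234.3]
tcp_rot: [3.112, 0.006, 1.308]
contact_force: [0.8, -0.3, -2.5]
opening: 0.145
```

```bash
python3 - <<'E'
from k import *
import pickle
t=grab_frame('top');s=grab_frame('side')
m=camera_model('wrist');w=grab_frame('wrist');cv2.imwrite('pics/r0w.png',w);cv2.imwrite('pics/r0t.png',t);cv2.imwrite('pics/r0s.png',s)
pickle.dump(m,open('r0.pkl','wb'))
go((510,110,235),np.radians(75))
cv2.imwrite('pics/r0.png',np.hstack([cv2.resize(t[140:250,120:230],(390,390)),cv2.resize(s[140:240,160:260],(390,390))]))
E
```

```text
now [508.7 103.2 234.3] yaw 1.306 tilt 1.7 F [ 0.   0.3 -2.5] open 0.148 t 16.78
GO cm [ 0.69 -0.05 -0.08] twist -0.003 len mm 6.9
```

View pics/r0w.png

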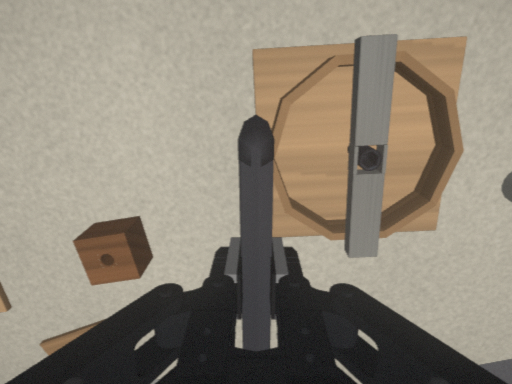

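View pics/r0.png

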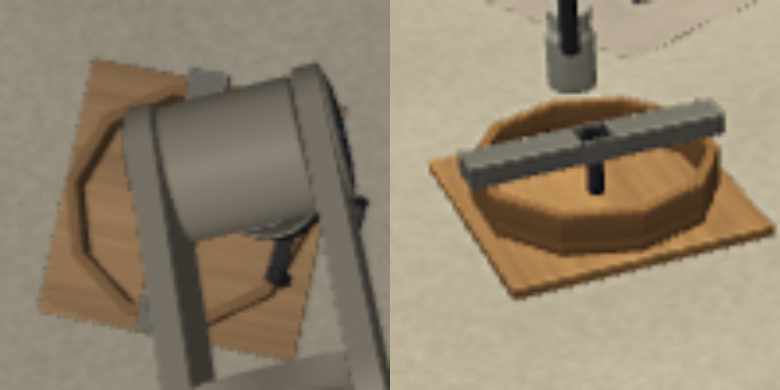

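```bash
python3 - <<'E'
from k import *
w=cv2.imread('pics/r0w.png')
z=cv2.resize(w[130:190,340:400],(600,600),interpolation=2);z=cv2.convertScaleAbs(z,alpha=2.5)
cv2.imwrite('pics/r0z.png',z)
E
```

```text
(no output)
```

View pics/r0z.png

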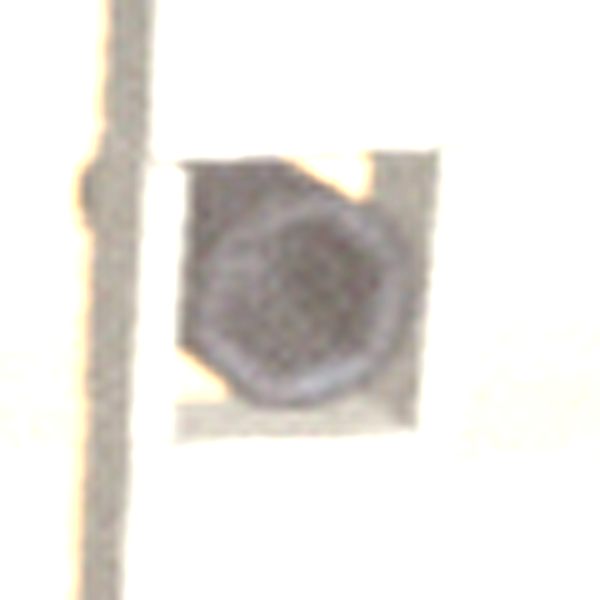

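```bash
python3 - <<'E'
from k import *
import pickle
m=pickle.load(open('r0.pkl','rb'))
S=onz(m,370.0,159.7,75);print('socket wrist',S)
ms=camera_model('side');s=cv2.imread('pics/r0s.png')
cv2.imwrite('pics/r1.png',cv2.convertScaleAbs(cv2.resize(s[162:192,192:232],(800,600),interpolation=2),alpha=1.5))
print((proj(ms,S)-[192,162])*20)
# steel bar edges: left edge / right edge lines (top face)
w=cv2.imread('pics/r0w.png')
for a,b in(((394.5,37),(387,143)),):
    A,B=onz(m,*a,75),onz(m,*b,75);print(np.degrees(np.arctan2(*(A-B)[1::-1])))
g=cv2.cvtColor(w,cv2.COLOR_BGR2GRAY)[145:176,354:386]
g=cv2.resize(g,(576,558),interpolation=2);g=cv2.convertScaleAbs(np.clip(g.astype(float)-15,0,60)*4.2)
cv2.imwrite('pics/r2.png',g)
E
```

```text
socket wrist [534.9198062 225.4329892  75.       ]
[415.73475241 238.20424972]
169.25280129320254
```

View pics/r2.png

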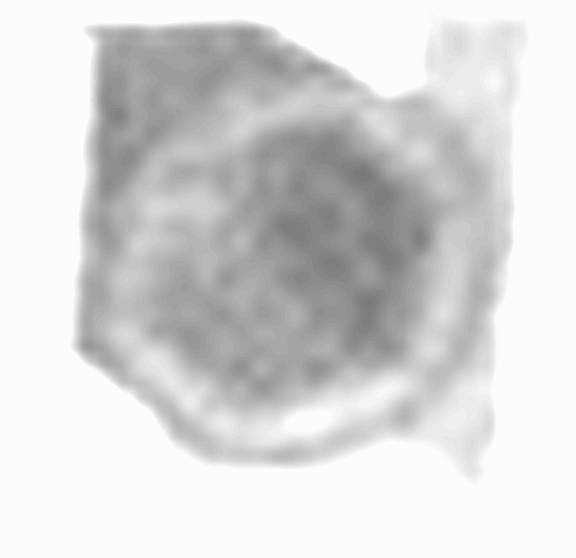

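View pics/r1.png

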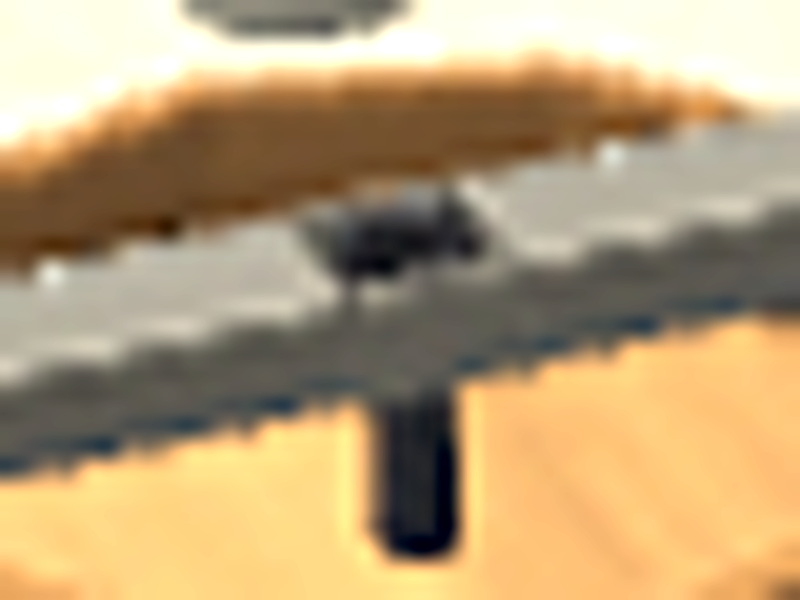

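```bash
python3 - <<'E'
from k import *
import pickle
m=pickle.load(open('r0.pkl','rb'))
for (a,b) in (((377,35),(362.5,256.5)),((357.5,37),(347,257)),((396,35.5),(378.5,256.5))):
    A,B=onz(m,*a,75),onz(m,*b,75);print('bar az',np.degrees(np.arctan2(*(B-A)[1::-1])),np.linalg.norm(A-B),((A+B)/2).round(1))
s=sense();R=Ro.from_euler('xyz',s['tcp_rot']).as_matrix();T=s['eef_pos']
def pt(x,y,z):return T+R@np.array([x,y,z])
print('tcp z axis',R[:,2],'y',R[:,1])
for S in(59,63,67):
    print(S,[proj(m,pt(*q)).round(1) for q in((0,-S-8.1,-47+58),(7,-S-4,-47+58),(0,-S-8.1,-47),(0,-S-8,-55),(0,-S+8,-55),(0,160-S,-47))])
w=cv2.imread('pics/r0w.png');cv2.imwrite('pics/r3.png',cv2.convertScaleAbs(cv2.resize(w[95:195,220:295],(600,800)[::1],interpolation=2)[:600],alpha=2))
E
```

```text
bar az -11.534609256306663 247.62284986155146 [534.4 224.2  75. ]
bar az -11.642729271155632 246.65292950810692 [530.7 205.6  75. ]
bar az -11.194408698062842 247.1981632415561 [539.6 242.7  75. ]
tcp z axis [ 0.02639609 -0.01354751 -0.99955976] y [ 0.96489083 -0.26104329  0.02901861]
59 [array([257.5, 117.2]), array([269.3, 124.3]), array([258.3, 127.3]), array([258.5, 129.8]), array([258.4, 170.7]), array([257.4, 423.2])]
63 [array([257.5, 110.2]), array([269.4, 117.4]), array([258.4, 117.2]), array([258.6, 119. ]), array([258.4, 160.8]), array([257.4, 418.2])]
67 [array([257.6, 103. ]), array([269.5, 110.4]), array([258.4, 106.8]), array([258.6, 107.9]), array([258.5, 150.7]), array([257.4, 413.2])]
```

View pics/r3.png

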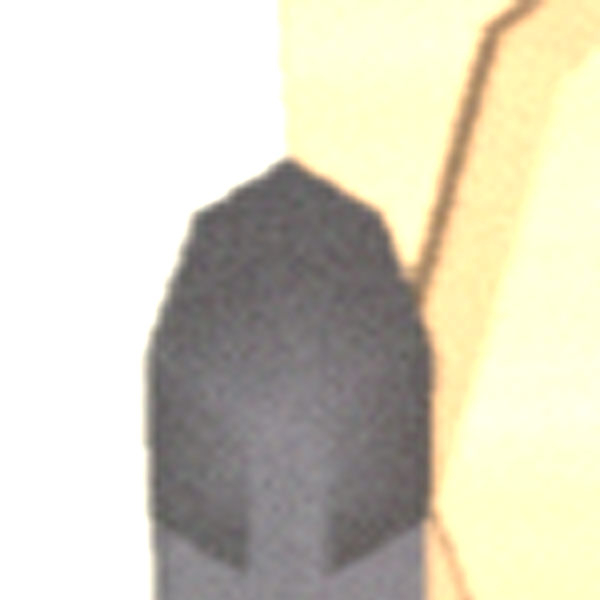

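```bash
cat >> k.py <<'E'
SO=np.array([534.6,224.9,75.]); EE=np.array([-1.0,-60.4,11.])
def tcp_sock(az,z,s=None):
    """TCP so that short end is over socket at height z above mouth, long arm azimuth az deg; keeps present tilt"""
    s=s or sense();R=Ro.from_euler('xyz',s['tcp_rot']).as_matrix();y=np.arctan2(R[1,0],R[0,0])
    yaw=np.radians(az+89.9);R2=Ro.from_euler('z',yaw-y).as_matrix()@R
    return SO+[0,0,z]-R2@EE,yaw
E
python3 - <<'E'
from k import *
s=sense();R=Ro.from_euler('xyz',s['tcp_rot']).as_matrix();E=s['eef_pos']+R@EE;print('short end',E)
ms=camera_model('side');print(proj(ms,E));im=cv2.imread('pics/r0s.png');
p=proj(ms,E).astype(int);cv2.imwrite('pics/r4.png',cv2.resize(im[p[1]-60:p[1]+30,p[0]-45:p[0]+75],(800,600)));print((proj(ms,E)-p+[45,60])*6.67)
go(*tcp_sock(-17,30))
E
```

```text
short end [450.46285147 117.86603976 221.54063367]
[207.10025524 153.97485891]
[300.81870245 406.70230891]
now [508.7 103.2 234.3] yaw 1.306 tilt 1.7 F [ 0.   0.3 -2.5] open 0.148 t 16.78
GO cm [12.4   4.99 11.73] twist 0.034 len mm 177.8
```

View pics/r4.png

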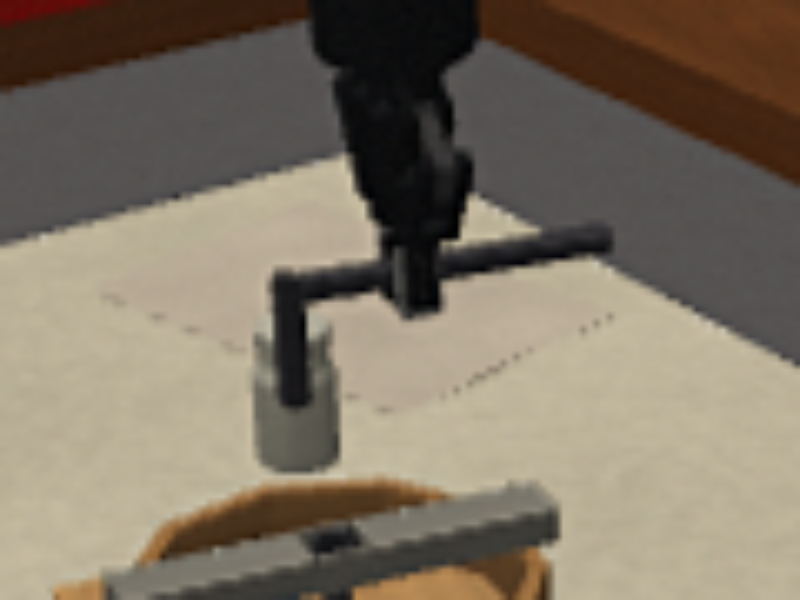

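arm_command --plan '[{"translation": [3.5,1.3,1],"twist": 0.01,"gripper": 0.0},{"translation": [7,2.6,2],"twist": 0.02,"gripper": 0.0},{"translation": [10.5,4,4],"twist": 0.03,"gripper": 0.0},{"translation": [12.4,5,7],"twist": 0.034,"gripper": 0.0},{"translation": [12.4,5,9.5],"twist": 0.034,"gripper": 0.0}]'

```text
clock: 17.2
eef_pos: [595.6, 211.0, 139.0]
tcp_rot: [3.109, 0.002, 1.272]
contact_force: [-0.7, -0.5, -3.4]
opening: 0.148
```

arm_command --plan '[{"translation": [0,0,0.8],"twist": 0,"gripper": 0.0},{"translation": [0,0,0.8],"twist": 0,"gripper": 0.0},{"translation": [0,0,0.8],"twist": 0,"gripper": 0.0},{"translation": [0,0,0.8],"twist": 0,"gripper": 0.0},{"translation": [0,0,0.8],"twist": 0,"gripper": 0.0}]'

```text
clock: 17.62
eef_pos: [596.8, 210.6, 133.1]
tcp_rot: [3.107, 0.0, 1.271]
contact_force: [0.1, -0.1, -2.0]
opening: 0.152
```

```bash
python3 - <<'E'
from k import *
im=grab_frame('side');w=grab_frame('wrist')
cv2.imwrite('pics/s0.png',np.hstack([cv2.resize(im[140:200,185:245],(400,400)),cv2.resize(w[60:260,156:356],(400,400))]))
s=sense();R=Ro.from_euler('xyz',s['tcp_rot']).as_matrix();E=s['eef_pos']+R@EE;print('short end',E)
ms=camera_model('side');print((proj(ms,E)-[185,140])*6.67,(proj(ms,SO)-[185,140])*6.67)
mw=camera_model('wrist');print((proj(mw,SO)-[156,60])*2,(proj(mw,E)-[156,60])*2)
go(*tcp_sock(-17,4))
E
```

```text
short end [538.89131803 227.46972442 119.67714216]
[186.03434875 148.46766261] [185.38247096 226.73576699]
[189.29889625 110.88478585] [199.41387416 137.48713023]
now [596.5 210.8 132.7] yaw 1.272 tilt 1.95 F [-1.2 -0.3 -2.3] open 0.152 t 17.72
GO cm [-0.37 -0.47  4.05] twist -0.001 len mm 41.0
```

View pics/s0.png

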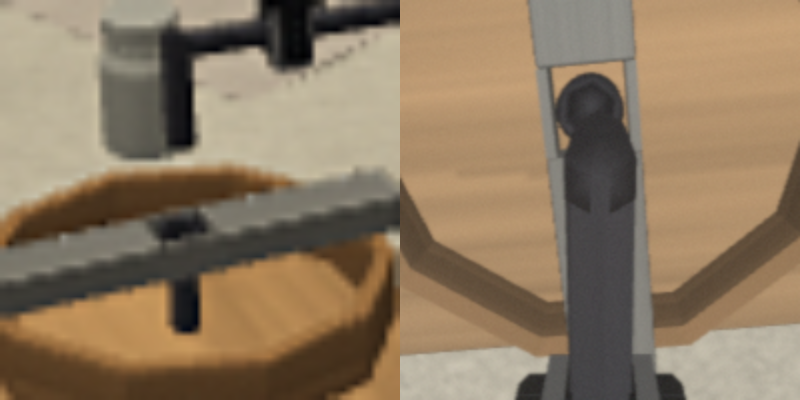

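arm_command --plan '[{"translation": [-0.2,-0.3,1],"twist": 0,"gripper": 0.0},{"translation": [-0.4,-0.6,2],"twist": 0,"gripper": 0.0},{"translation": [-0.4,-0.6,3.2],"twist": 0,"gripper": 0.0},{"translation": [-0.4,-0.6,3.2],"twist": 0,"gripper": 0.0},{"translation": [-0.4,-0.6,3.2],"twist": 0,"gripper": 0.0}]'

```text
clock: 18.13
eef_pos: [589.6, 208.0, 99.1]
tcp_rot: [3.11, 0.002, 1.272]
contact_force: [0.4, 0.6, -2.0]
opening: 0.149
```

```bash
cat > look.py <<'E'
from k import *
import sys
n=sys.argv[1]
im=grab_frame('side');w=grab_frame('wrist')
cv2.imwrite(f'pics/{n}.png',np.hstack([cv2.convertScaleAbs(cv2.resize(im[150:190,195:235],(400,400)),alpha=1.6),cv2.convertScaleAbs(cv2.resize(w[80:180,206:306],(400,400)),alpha=2)]))
s=sense();R=Ro.from_euler('xyz',s['tcp_rot']).as_matrix();E=s['eef_pos']+R@EE;print('short end',E.round(1))
ms=camera_model('side');print('side E,SO',((proj(ms,E)-[195,150])*10).round(),((proj(ms,SO)-[195,150])*10).round())
mw=camera_model('wrist');print('wrist SO,E',((proj(mw,SO)-[206,80])*4+[400,0]).round(),((proj(mw,E)-[206,80])*4+[400,0]).round())
go(*tcp_sock(-17,0))
E
python3 look.py s1
```

```text
short end [533.1 225.2  87.3]
side E,SO [173. 210.] [178. 240.]
wrist SO,E [600. 194.] [599. 195.]
now [590.8 208.4 100.4] yaw 1.272 tilt 1.95 F [-0.2 -0.1 -2.2] open 0.149 t 18.23
GO cm [0.02 0.11 1.24] twist -0.001 len mm 12.4
```

View pics/s1.png

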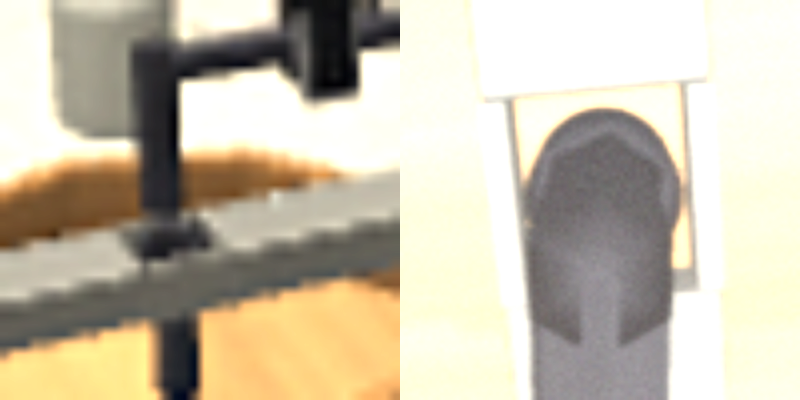

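arm_command --plan '[{"translation": [0,0.15,0.3],"twist": 0,"gripper": 0.0},{"translation": [0,0.15,0.7],"twist": 0,"gripper": 0.0},{"translation": [0,0.15,1.1],"twist": 0,"gripper": 0.0},{"translation": [0,0.15,1.4],"twist": 0,"gripper": 0.0},{"translation": [0,0.15,1.7],"twist": 0,"gripper": 0.0}]'

```text
clock: 18.65
eef_pos: [592.6, 207.8, 83.0]
tcp_rot: [3.108, 0.001, 1.272]
contact_force: [0.1, -0.6, -3.5]
opening: 0.147
```

```bash
python3 look.py s2
```

```text
short end [534.7 224.4  69.7]
side E,SO [180. 253.] [178. 240.]
wrist SO,E [602. 198.] [599. 195.]
now [592.4 207.7  82.7] yaw 1.272 tilt 1.9 F [-0.2 -0.1 -2.5] open 0.149 t 18.75
GO cm [ 0.04 -0.01 -0.53] twist -0.001 len mm 5.3
```

View pics/s2.png

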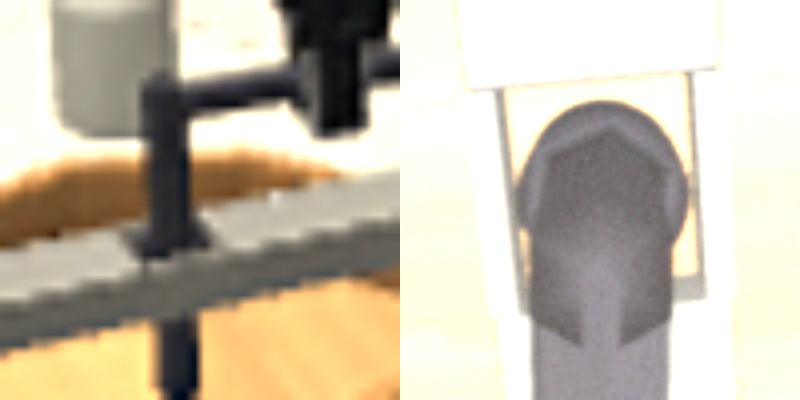

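arm_command --plan '[{"translation": [0,0.05,0.1],"twist": 0,"gripper": 0.0},{"translation": [0,0.05,0.3],"twist": 0,"gripper": 0.0},{"translation": [0,0.05,0.5],"twist": 0,"gripper": 0.0},{"translation": [0,0.05,0.7],"twist": 0,"gripper": 0.0},{"translation": [0,0.05,0.8],"twist": 0,"gripper": 0.0}]'

```text
clock: 19.17
eef_pos: [593.0, 207.5, 74.5]
tcp_rot: [3.109, 0.001, 1.272]
contact_force: [0.1, 0.3, -1.7]
opening: 0.149
```

```bash
python3 look.py s3
```

```text
short end [535.2 224.2  61.5]
side E,SO [182. 273.] [178. 240.]
wrist SO,E [602. 203.] [599. 195.]
now [592.9 207.5  74.5] yaw 1.272 tilt 1.88 F [-0.5  0.5 -3.1] open 0.151 t 19.27
GO cm [ 0.05 -0.04 -1.35] twist -0.001 len mm 13.6
```

View pics/s3.png

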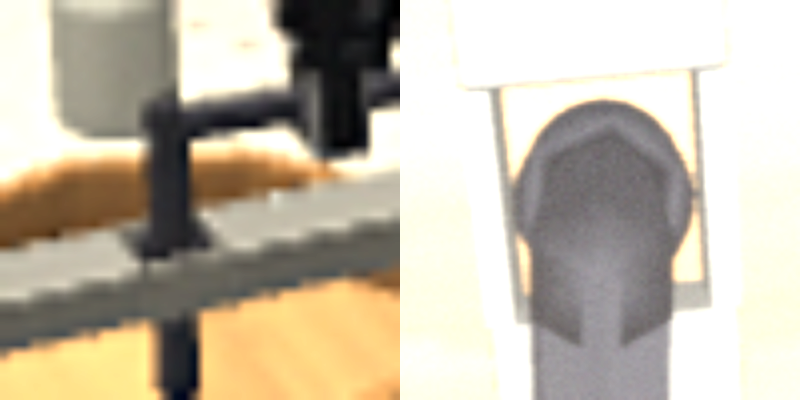

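arm_command --plan '[{"translation": [0,0,0.2],"twist": 0,"gripper": 0.0},{"translation": [0,0,0.4],"twist": 0,"gripper": 0.0},{"translation": [0,0,0.6],"twist": 0,"gripper": 0.0},{"translation": [0,0,0.8],"twist": 0,"gripper": 0.0},{"translation": [0,0,0.8],"twist": 0,"gripper": 0.0}]'

```text
clock: 19.68
eef_pos: [592.9, 207.3, 66.0]
tcp_rot: [3.109, 0.002, 1.272]
contact_force: [-0.7, 0.2, -2.6]
opening: 0.153
```

```bash
python3 look.py s4; python3 -c "
from h import *;print(sense()['wrist_torque'],sense()['qpos'])"
```

```text
short end [535.2 224.1  53.2]
side E,SO [183. 294.] [178. 240.]
wrist SO,E [603. 212.] [599. 195.]
now [592.8 207.4  66.2] yaw 1.272 tilt 1.84 F [-0.8  1.3 -3.1] open 0.15 t 19.78
GO cm [ 0.06 -0.01 -2.18] twist -0.001 len mm 21.8
[ 0.20689609  0.19269121 -0.09545378] [ 0.34634883  0.4981316   1.75295182 -0.02726455  0.86613302 -0.90783193]
```

View pics/s4.png

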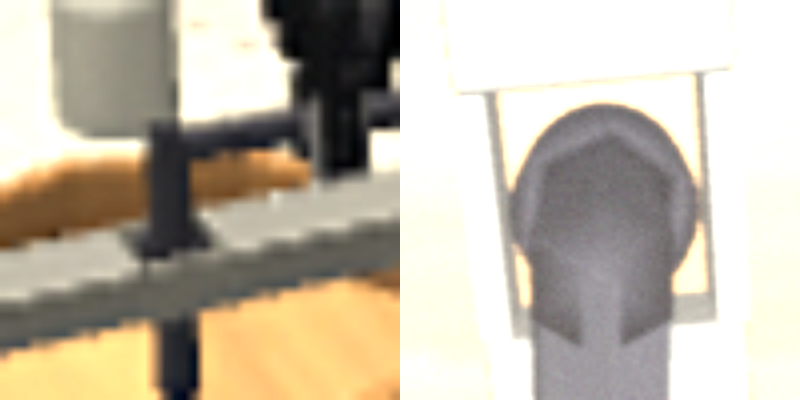

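arm_command --plan '[{"translation": [-0.6,-0.02,0],"twist": 0.1,"gripper": 0.0},{"translation": [-1.2,-0.1,0],"twist": 0.2,"gripper": 0.0},{"translation": [-1.8,-0.25,0],"twist": 0.3,"gripper": 0.0},{"translation": [-2.35,-0.45,0],"twist": 0.4,"gripper": 0.0},{"translation": [-2.9,-0.7,0],"twist": 0.5,"gripper": 0.0}]' --squeeze 100

```text
clock: 20.2
eef_pos: [578.1, 182.6, 66.1]
tcp_rot: [3.113, -0.016, 0.768]
contact_force: [0.4, 7.2, -6.0]
opening: 0.14
```

```bash
python3 look.py s5; python3 -c "
from h import *;print(sense()['wrist_torque'],sense()['qpos'])"
```

```text
short end [535.4 224.9  53.4]
side E,SO [182. 292.] [178. 240.]
wrist SO,E [596. 209.] [598. 192.]
now [577.7 182.3  66.1] yaw 0.768 tilt 1.89 F [ 1.   6.  -6.4] open 0.139 t 20.3
GO cm [ 2.86 -0.78 -2.14] twist -0.504 len mm 36.6
[ 1.06614258 -0.01370193  0.53668267] [ 0.31486393  0.46867675  1.80519842 -0.02572325  0.84113135 -0.43630576]
```

View pics/s5.png

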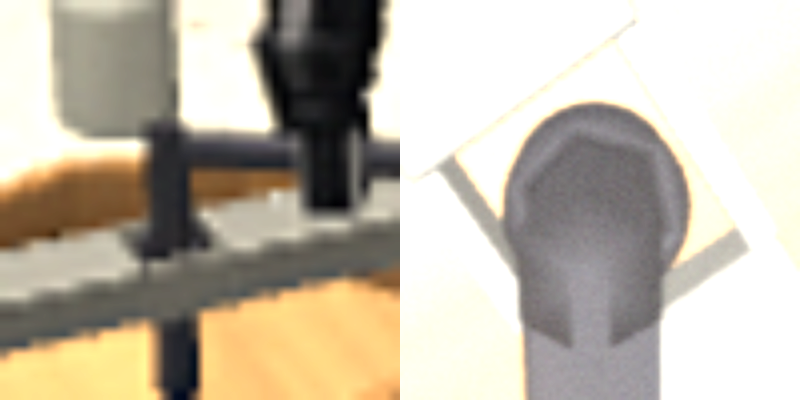

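arm_command --plan '[{"translation": [-0.4,-0.01,0],"twist": 0.07,"gripper": 0.0},{"translation": [-0.85,-0.05,0],"twist": 0.14,"gripper": 0.0},{"translation": [-1.3,-0.13,0],"twist": 0.21,"gripper": 0.0},{"translation": [-1.7,-0.22,0],"twist": 0.28,"gripper": 0.0},{"translation": [-2.1,-0.35,0],"twist": 0.35,"gripper": 0.0}]'

```text
clock: 20.72
eef_pos: [561.0, 170.7, 65.9]
tcp_rot: [3.119, -0.027, 0.417]
contact_force: [2.6, 3.8, -6.0]
opening: 0.14
```

```bash
python3 look.py s6; python3 -c "
from h import *;print(sense()['wrist_torque'],sense()['qpos'])"
```

```text
short end [535.6 225.2  53.6]
side E,SO [182. 291.] [178. 240.]
wrist SO,E [593. 210.] [597. 190.]
now [560.6 170.5  65.9] yaw 0.418 tilt 1.96 F [ 1.7  4.1 -4.9] open 0.137 t 20.82
GO cm [ 4.46 -2.08 -2.07] twist -0.854 len mm 53.4
[ 0.52291514 -0.25565391  0.68073467] [ 0.30468137  0.44287981  1.85083799 -0.02584681  0.81953542 -0.09589315]
```

View pics/s6.png

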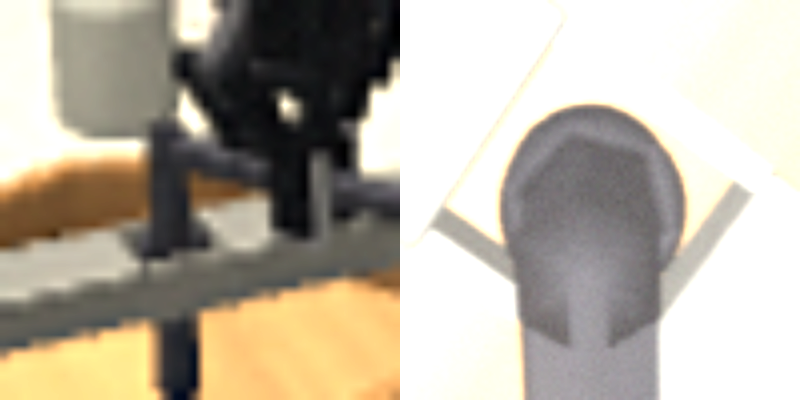

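arm_command --plan '[{"translation": [-0.18,0,0],"twist": 0.03,"gripper": 0.0},{"translation": [-0.36,-0.01,0],"twist": 0.06,"gripper": 0.0},{"translation": [-0.54,-0.02,0],"twist": 0.09,"gripper": 0.0},{"translation": [-0.72,-0.04,0],"twist": 0.12,"gripper": 0.0},{"translation": [-0.72,-0.04,0],"twist": 0.12,"gripper": 0.0}]'

```text
clock: 21.23
eef_pos: [554.3, 168.1, 65.9]
tcp_rot: [3.122, -0.029, 0.3]
contact_force: [1.9, 2.9, -4.4]
opening: 0.14
```

```bash
python3 look.py s7; python3 -c "
from h import *;print(sense()['wrist_torque'],sense()['qpos'])"
```

```text
short end [535.9 225.4  53.7]
side E,SO [183. 290.] [178. 240.]
wrist SO,E [590. 210.] [596. 190.]
now [554.4 168.1  65.9] yaw 0.301 tilt 2.0 F [ 2.2  3.  -4. ] open 0.136 t 21.33
GO cm [ 4.86 -2.63 -2.04] twist -0.971 len mm 58.9
[ 0.2139135  -0.26438055  0.79510574] [ 0.30407266  0.43416009  1.86612687 -0.02633749  0.81222749  0.02075121]
```

View pics/s7.png

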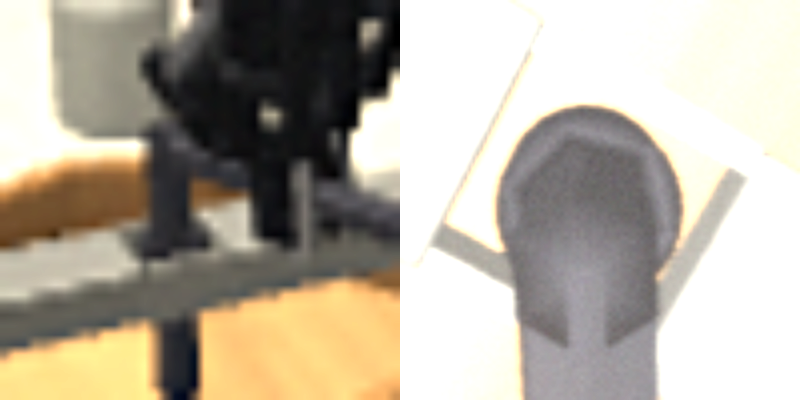

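arm_command --plan '[{"translation": [-0.12,0,0],"twist": 0.02,"gripper": 0.0},{"translation": [-0.24,-0.01,0],"twist": 0.04,"gripper": 0.0},{"translation": [-0.36,-0.01,0],"twist": 0.06,"gripper": 0.0},{"translation": [-0.48,-0.02,0],"twist": 0.08,"gripper": 0.0},{"translation": [-0.48,-0.02,0],"twist": 0.08,"gripper": 0.0}]'

```text
clock: 21.75
eef_pos: [549.7, 166.8, 65.8]
tcp_rot: [3.125, -0.031, 0.22]
contact_force: [1.6, 1.2, -5.1]
opening: 0.14
```

```bash
python3 look.py s8; python3 -c "
from h import *;print(sense()['wrist_torque'],sense()['qpos'])"
```

```text
short end [536.  225.4  53.8]
side E,SO [183. 290.] [178. 240.]
wrist SO,E [590. 210.] [596. 190.]
now [549.8 166.8  65.8] yaw 0.222 tilt 2.01 F [ 1.9  0.3 -3.8] open 0.138 t 21.85
GO cm [ 5.11 -3.03 -2.02] twist -1.051 len mm 62.7
[ 0.09827611 -0.10646477  0.76981055] [ 0.30433452  0.42812241  1.87672013 -0.02658329  0.80755887  0.10113065]
```

View pics/s8.png

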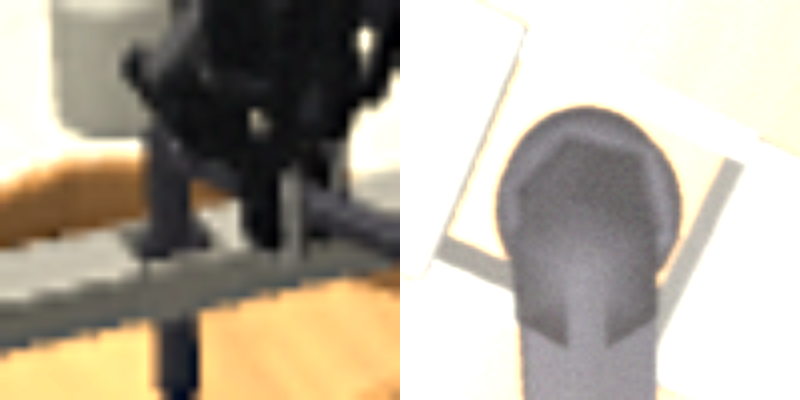

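arm_command --plan '[{"translation": [-0.12,0,0],"twist": 0.02,"gripper": 0.0},{"translation": [-0.24,-0.01,0],"twist": 0.04,"gripper": 0.0},{"translation": [-0.36,-0.01,0],"twist": 0.06,"gripper": 0.0},{"translation": [-0.48,-0.02,0],"twist": 0.08,"gripper": 0.0},{"translation": [-0.48,-0.02,0],"twist": 0.08,"gripper": 0.0}]'

```text
clock: 22.27
eef_pos: [545.0, 165.8, 65.7]
tcp_rot: [3.127, -0.032, 0.14]
contact_force: [2.3, -0.0, -3.3]
opening: 0.139
```

```bash
python3 look.py s9; python3 -c "
from h import *;print(sense()['wrist_torque'],sense()['qpos'])"
```

```text
short end [536.  225.4  53.8]
side E,SO [183. 290.] [178. 240.]
wrist SO,E [589. 210.] [595. 189.]
now [545.1 165.9  65.7] yaw 0.142 tilt 2.02 F [ 3.  -1.  -3.1] open 0.141 t 22.37
GO cm [ 5.34 -3.45 -2.  ] twist -1.131 len mm 66.6
[-0.15765895 -0.31248902  0.80941909] [ 0.30536812  0.42217578  1.88726503 -0.02692801  0.80296149  0.18235144]
```

View pics/s9.png

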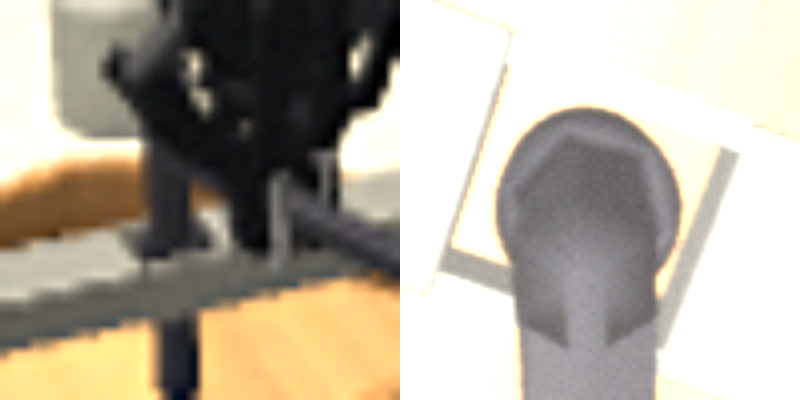

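```bash
python3 - <<'E'
from k import *
m=camera_model('wrist');w=grab_frame('wrist');cv2.imwrite('pics/s9w.png',w)
c=w[95:160,215:285];g=cv2.cvtColor(c,cv2.COLOR_BGR2GRAY).astype(float)
cv2.imwrite('pics/s9z.png',cv2.resize(cv2.convertScaleAbs(np.clip(g-10,0,70)*3.6),(630,585),interpolation=2))
E
```

```text
(no output)
```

View pics/s9z.png

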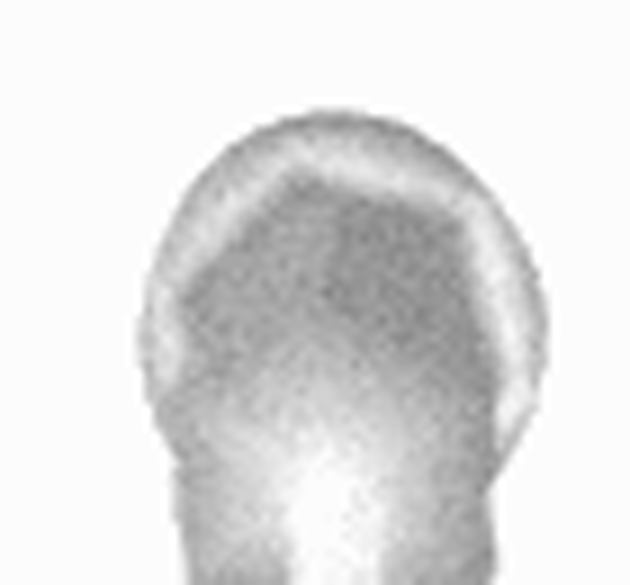

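```bash
python3 - <<'E'
from k import *
m=camera_model('wrist')
P=[onz(m,215+x/9-.45,95+y/9-.45,73)for x,y in((178,298),(300,178),(462,215),(498,410))]
for a,b in zip(P,P[1:]):
    d=b-a;az=np.degrees(np.arctan2(d[1],d[0]));print(np.linalg.norm(d).round(1),az.round(1),'mod60',(az%60).round(1))
# hex arm directions: edges are parallel to az+60k
print('q rad for hexaz: q = -11.5 - az (mod60)')
for a,b in zip(P,P[1:]):
    d=b-a;az=np.degrees(np.arctan2(d[1],d[0]));q=(-11.5-az)%60;print(q,np.radians(q))
w=cv2.imread('pics/s9w.png')
E
```

```text
10.0 51.5 mod60 51.5
9.7 -4.5 mod60 55.5
11.6 -70.5 mod60 49.5
q rad for hexaz: q = -11.5 - az (mod60)
56.99387471454301 0.9947307672379189
52.99527866918055 0.9249421007891194
59.007351604601084 1.029872568382248
```

arm_command --plan '[{"translation": [-0.18,0,0],"twist": 0.03,"gripper": 0.0},{"translation": [-0.36,-0.01,0],"twist": 0.06,"gripper": 0.0},{"translation": [-0.54,-0.02,0],"twist": 0.09,"gripper": 0.0},{"translation": [-0.6,-0.03,0],"twist": 0.1,"gripper": 0.0},{"translation": [-0.6,-0.03,0],"twist": 0.1,"gripper": 0.0}]'

```text
clock: 22.83
eef_pos: [539.1, 165.1, 65.6]
tcp_rot: [3.13, -0.033, 0.042]
contact_force: [3.0, -1.2, -2.2]
opening: 0.138
```

```bash
python3 look.py s10; python3 - <<'E'
from k import *
s=sense();print(s['wrist_torque'])
m=camera_model('wrist');w=grab_frame('wrist');cv2.imwrite('pics/s10w.png',w)
c=w[95:160,215:285];g=cv2.cvtColor(c,cv2.COLOR_BGR2GRAY).astype(float)
cv2.imwrite('pics/s10z.png',cv2.resize(cv2.convertScaleAbs(np.clip(g-10,0,70)*3.6),(630,585),interpolation=2))
E
```

```text
short end [536.  225.3  53.9]
side E,SO [183. 290.] [178. 240.]
wrist SO,E [589. 210.] [594. 189.]
now [539.1 165.1  65.6] yaw 0.043 tilt 2.01 F [ 2.6 -1.2 -1.7] open 0.138 t 22.93
GO cm [ 5.57 -4.01 -1.97] twist -1.23 len mm 71.4
[-0.40289385 -0.19219572  0.99240016]
```

View pics/s10z.png

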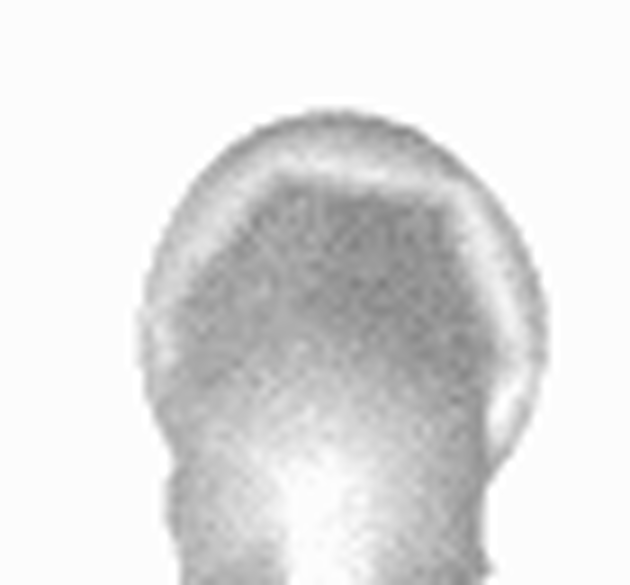

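View pics/s10w.png

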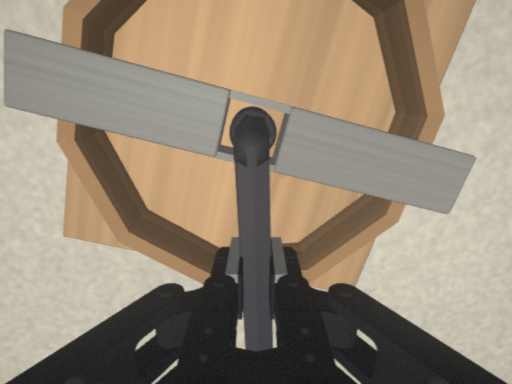

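arm_command --plan '[{"translation": [0.2,0,0],"twist": -0.03,"gripper": 0.0},{"translation": [0.3,0,0],"twist": -0.05,"gripper": 0.0},{"translation": [0.3,0,0],"twist": -0.05,"gripper": 0.2},{"translation": [0.3,0,0],"twist": -0.05,"gripper": 0.35},{"translation": [0.3,0,0],"twist": -0.05,"gripper": 0.5}]'

```text
clock: 23.4
eef_pos: [542.1, 165.3, 65.8]
tcp_rot: [3.129, -0.032, 0.091]
contact_force: [0.3, 0.6, -0.1]
opening: 0.475
```

arm_command --plan '[{"translation": [0,0,0],"twist": 0,"gripper": 0.6},{"translation": [0,0,0],"twist": 0,"gripper": 0.6},{"translation": [0,0,0],"twist": 0,"gripper": 0.6},{"translation": [0,0,0],"twist": 0,"gripper": 0.6},{"translation": [0,0,0],"twist": 0,"gripper": 0.6}]'

```text
clock: 23.82
eef_pos: [541.9, 165.3, 65.8]
tcp_rot: [3.129, -0.032, 0.091]
contact_force: [-0.2, -0.3, -0.2]
opening: 0.6
```

```bash
python3 - <<'E'
from k import *
im=grab_frame('side');w=grab_frame('wrist')
cv2.imwrite('pics/u0.png',np.hstack([cv2.resize(im[130:210,180:260],(390,390)),cv2.copyMakeBorder(cv2.resize(w,(400,300)),0,90,0,0,0)]))
s=sense();print(s['eef_pos'],s['contact_force'],s['opening'])
E
```

```text
[542.02309789 165.32265766  65.79179435] [ 0.2527397  -0.87607154 -0.50068884] 0.5994544708162309
```

View pics/u0.png

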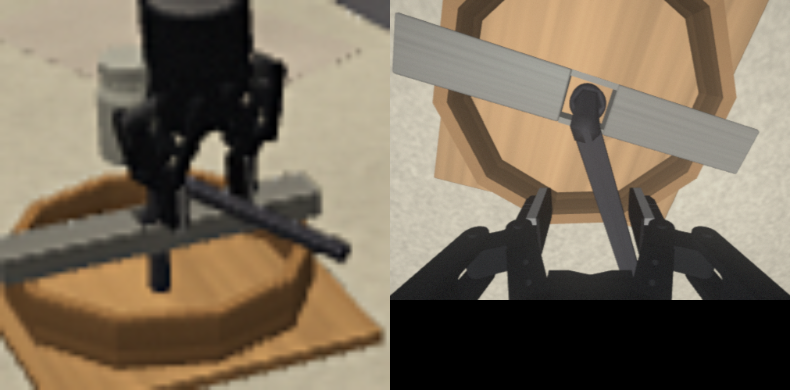

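arm_command --plan '[{"translation": [0.4,0,0],"twist": 0,"gripper": 0.7},{"translation": [0.8,0,0],"twist": 0,"gripper": 0.7},{"translation": [0.8,0,0],"twist": 0,"gripper": 0.7},{"translation": [0.8,0,-1],"twist": 0,"gripper": 0.7},{"translation": [0.8,0,-3],"twist": 0,"gripper": 0.7}]'

```text
clock: 24.33
eef_pos: [547.3, 165.8, 94.7]
tcp_rot: [3.128, -0.028, 0.091]
contact_force: [0.8, -0.3, -0.0]
opening: 0.697
```

arm_command --plan '[{"translation": [0,0,-3],"twist": 0,"gripper": 0.7},{"translation": [0,0,-6],"twist": 0,"gripper": 0.7},{"translation": [0,0,-9],"twist": 0,"gripper": 0.7},{"translation": [0,0,-12],"twist": 0,"gripper": 0.7},{"translation": [0,0,-15],"twist": 0,"gripper": 0.7}]'

```text
clock: 24.75
eef_pos: [542.5, 167.3, 247.0]
tcp_rot: [3.128, -0.028, 0.091]
contact_force: [0.7, 0.1, -0.7]
opening: 0.702
```

arm_command --plan '[{"translation": [0,0,0],"twist": 0,"gripper": 0.7},{"translation": [0,0,0],"twist": 0,"gripper": 0.7},{"translation": [0,0,0],"twist": 0,"gripper": 0.7},{"translation": [0,0,0],"twist": 0,"gripper": 0.7},{"translation": [0,0,0],"twist": 0,"gripper": 0.7}]'

```text
clock: 25.17
eef_pos: [541.7, 167.0, 245.6]
tcp_rot: [3.128, -0.026, 0.091]
contact_force: [0.5, 0.1, 0.0]
opening: 0.703
```

```bash
python3 - <<'E'
from k import *
im=grab_frame('side');m=camera_model('wrist');w=grab_frame('wrist')
cv2.imwrite('pics/u1.png',np.hstack([cv2.resize(im[150:220,180:250],(390,390)),cv2.copyMakeBorder(cv2.resize(w,(400,300)),0,90,0,0,0)]))
cv2.imwrite('pics/u1w.png',w)
cv2.imwrite('pics/u1f.png',im)
s=sense();print(s['eef_pos'],s['contact_force'],s['opening'])
ms=camera_model('side');print((proj(ms,SO)-[180,150])*390/70,(proj(ms,SO+[0,0,34])-[180,150])*390/70, proj(m,SO))
import pickle;pickle.dump(m,open('u1.pkl','wb'))
E
```

```text
[541.95799014 167.11565053 245.80449935] [0.06029017 0.04578429 1.18470755] 0.7025422517741745
[182.70649748 133.67733803] [180.48875748  86.64339183] [250.09475971 112.46352255]
```

View pics/u1.png

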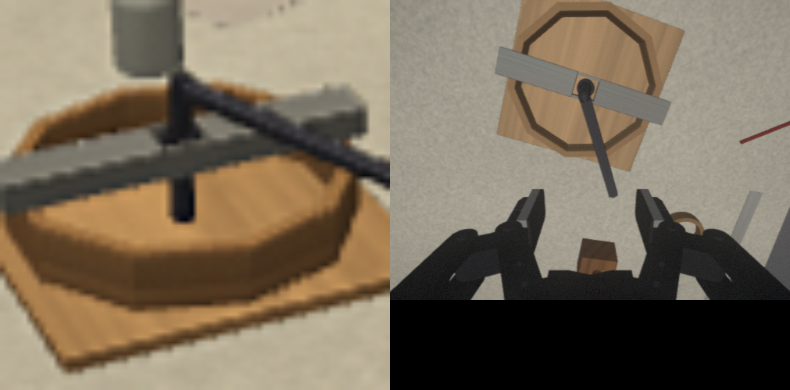

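View pics/u1w.png

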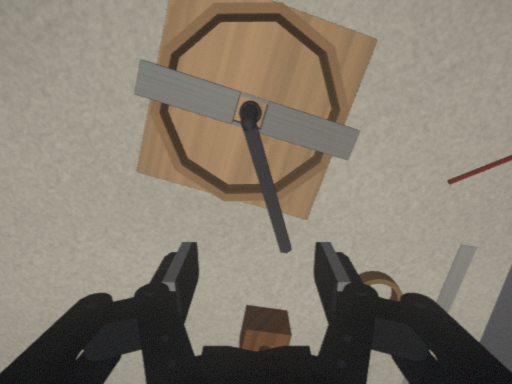

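View pics/u1f.png

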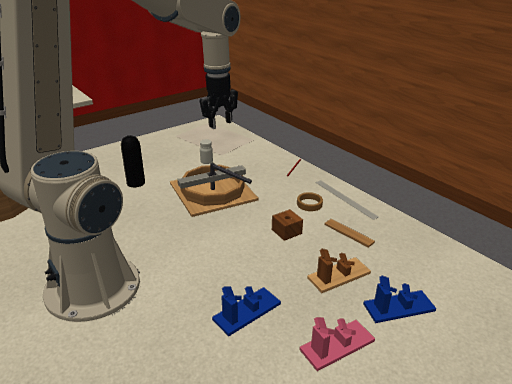

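```bash
python3 - <<'E'
from k import *
import pickle
# hex at s10: camera pose = s10 (rebuild from tool-relative camera pose)
m=pickle.load(open('u1.pkl','rb'))
s=sense();R=Ro.from_euler('xyz',s['tcp_rot']).as_matrix();A=np.eye(4);A[:3,:3]=R;A[:3,3]=s['eef_pos']
C=np.linalg.inv(A)@m['pose']
B=np.eye(4);B[:3,:3]=Ro.from_euler('xyz',[3.130,-.033,.043]).as_matrix();B[:3,3]=[539.1,165.1,65.6]
m2=dict(m);m2['pose']=B@C
P=[onz(m2,215+x/9-.45,95+y/9-.45,73)for x,y in((170,300),(278,180),(448,198),(495,350))]
for a,b in zip(P,P[1:]):
    d=b-a;az=np.degrees(np.arctan2(d[1],d[0]));q=(-11.5-az)%60;print('q s10',np.radians(q).round(3),np.linalg.norm(d).round(1))
# key az now
e=onz(m,249,112,112);t=onz(m,286,250,95);print(e,t,np.degrees(np.arctan2(*(t-e)[1::-1])),np.linalg.norm((t-e)[:2]))
# bar az now
a,b=onz(m,137,78,75),onz(m,353,144,75);d=a-b
a2,b2=onz(m,141,61,75),onz(m,359,129,75)
for d in(a-b,a2-b2):print('bar az',np.degrees(np.arctan2(d[1],d[0])))
w=cv2.imread('pics/u1w.png');cv2.imwrite('pics/u2.png',cv2.convertScaleAbs(cv2.resize(w[85:145,215:290],(750,600),interpolation=2),alpha=2))
E
```

```text
q s10 1.034 9.4
q s10 0.908 10.0
q s10 1.01 9.3
[532.93217353 227.64945224 112.        ] [591.02048719  70.20942835  95.        ] -69.74819903636705 167.81422259721532
bar az 168.6225996771426
bar az 168.6593510012633
```

View pics/u2.png

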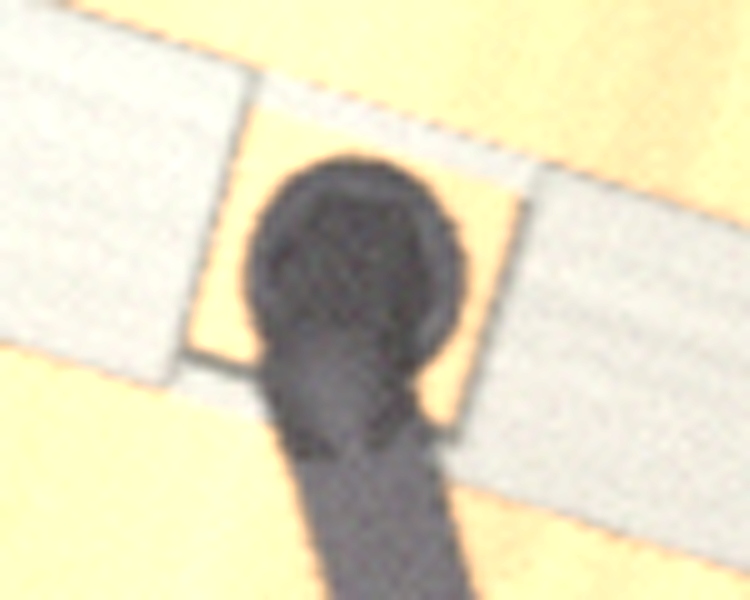

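```bash
python3 - <<'E'
from rig import job, sense
print(sense()['clock'],job.sign_off())
E
```

```text
the job is handed in; nothing more can be done
25.2667 None
```

The job is handed in at 25.3 s. The screw appears to be hard against its stop, and the key is sitting in the socket, let go of. `job.sign_off()` gives no verdict, so this rests on my own checks.

**What I did**
- I lifted the key out of the stand by its short arm and turned it 60° against the rest's lower post. I then let go with it parked on both posts.
- I gripped the long arm between the posts and pressed its far end onto the upper post until it was level. I then lowered the short arm about 22 mm into the socket and turned it clockwise.

**Last checks**
- **Stop:** the socket's measured angle stayed at about 0.98 rad, nominally 0.95, while I turned the tool 5.7° further. Torque rose from about 1.0 to 1.15 N m. My angle reading is only good to about 0.05 rad, so the unmoving socket is the stronger evidence.
- **Key:** it droops slightly in the socket, as described. The gripper is clear above it with no contact force.
- **Other objects:** in the final side view the flask, offcut, tape and glue are where they started, judged by eye.

**What went wrong or disagreed**
- **Missed first grasp:** my first grasp closed above the key. The fingertips appeared about 28 mm behind the reported tool point, so I corrected for that offset.
- **Key turned in the gripper:** it turned a few degrees in the gripper at the stop, which did no harm.

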